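Load three wooden doll figures into the sloped painting stand

ROBOT

A 7-joint arm with a two-finger parallel gripper is mounted at the origin on the work surface. World frame = base frame: x ahead of the robot, y to its left, z up, the work surface at z = 0. Lengths are in m, angles in rad, forces in N, time in s.
With the tool pointing down it reaches from about 0.425 to 0.875 m from the base axis. Payload 9.9 kg.
Tool frame: the origin (TCP) lies at the very end of the fingers, on their centre line; the grasp point (between the pads) lies 19 mm behind it (bot.hold_point_z is the z of the grasp point in the tool frame, in m); z points along the fingers, y is the line along which they close (so a half turn about z gives the same grasp; the last joint's range is limited). The gripper opens to 85 mm and grips with 20 to 120 N. Pads are 22 mm wide; open, the fingers measure 114 mm over their backs; the gripper's body (76 mm by 85 mm) begins 54 mm behind the grasp point. The pads swing forward as they close: fully open they stand 13 mm farther back than shut.
Start: joints at [1.069, 0.576, 0.025, 1.437, -0.015, 1.129, -0.057], TCP at [0.274, -0.617, 0.21] pointing down, gripper open.
Joint ranges: [-2.76, 2.76], [-0.34, 2.15], [-1.52, 1.57], [0.19, 2.46], [-1.09, 4.23], [0.17, 1.99], [-2.82, 2.82]. Speed limits (rad/s): [2.22, 2.22, 3.01, 3.01, 3.14, 3.14, 3.14].

INTERFACE

Orientations are given as a rotation vector (axis times angle).
In Python, from station import bot, get_image, camera_params, job gives the robot as it stands. The module is installed in compiled form; this text tells all that it offers.
- The arm moves only by the tool send_rows, never from a script. Its arguments are lists of equal length, an entry for each row: "fingers": the opening in per cent of the stroke, from 0 (shut) to 100 (fully open); "translation": the shift along the tool's x, y, z in cm, a list of three; "twist": the turn about the tool's z in rad. In form: {"fingers": [fingers, ...], "translation": [[x, y, z], ...], "twist": [twist, ...]}. A call has 1 to 5 rows; each row is the pose to reach, as a shift and turn from the pose commanded when the call began, along the tool's axes at that moment; what a row does not reach only later rows make up. A row lasts 1/10 s, in which the tool goes at most 50 mm and 8.59 degrees, less where a joint would pass 70% of its speed; a pose out of reach is approached as far as the arm can. A call with a gripper value outside its range is refused whole. The fingers move at their own pace and stop on an object; "newtons" is the grip in N (left out, the last holds). Time passes only in rows, so rows that repeat a pose let the fingers close. It gives the time, the measured TCP pose, the force, the opening and the grip force at its end, in the units of the state.
- bot.read_state(): the state, without advancing time (a new reading comes with each control period).
- get_image(name): name is "scene" or "top" or "wrist"; returns the picture (400x640x3 uint8, red, green, blue); there is no depth.
- camera_params(name): a dict with "vfov" (degrees; the focal length in pixels is half the picture's height over the tangent of half this angle, whatever the lens; pixels are square), "cx", "cy" (the principal point, pixels), "k1" (the pictures are not rectified: a ray, as slopes to the right and down, at radius r is drawn at 1 + k1 r^2 times it, then the intrinsics apply), "extrinsics" (4x4, takes a point from world to camera coordinates); the wrist camera has in their place "tool_from_camera" (4x4, takes a point from camera to tool coordinates, whose origin is the TCP and whose axes are the flange's). Camera axes: x right, y down, z forward; pixel columns grow to the right and rows downward; lengths in m; the calibration is good to about 2 mm. A picture is of the moment at which its call begins: read the wrist's pose just before it. camera_params takes no time and is no camera call.
- job.sign_off(): hands the job in; it is judged then, once.
The state is a dict: "time_s": time; "qpos": joint angles; "dq": joint speeds; "effort": joint torques, N m; "eef_pos": TCP position; "eef_rot": TCP orientation; "contact_force": force on the tool from outside, world axes, zero at the start; "torque": the same for the moment, N m; "width": opening from 0.0 (shut) to 1.0 (fully open); "finger_force": force on a finger pad.
Only numpy, scipy, OpenCV 4.12 (cv2) and the standard library are available. Lean on these libraries where they do the work, as an engineer would, in place of code of your own. Each camera call takes 0.05 s, during which the arm holds its last target. There are 200 camera calls.

TASK

Set the three bare wooden doll figures one by one, foot first, into the sloped painting stand, each in the pocket whose shape and size its foot fits snugly: wide round, slim round and square. Each figure must sit fully home on the floor of its pocket, let go and at rest; do not shift or knock over the finished doll, bottle, brush mug or other things on the table.

Things in the scene. Friction and masses are not known exactly. Their poses are not given: they have to be found in the camera images.
- figure_skirt: Turned wooden doll figure 122 mm tall with the WIDE ROUND foot: foot a cylinder of 50 mm diameter from z = 0 to 50, above it a cone narrowing to a 24 mm neck at z = 82. Its head is a barrel 36 mm in diameter and 40 mm high, z = 82 to 122: grip it there. Plain beech, about 0.1 kg. Starts upright on the table at any yaw. Origin at the centre of the foot's underside, z up towards the head.
- figure_slim: Turned wooden doll figure 138 mm tall, the tallest and SLIM ROUND one: body a cylinder of 38 mm diameter from z = 0 to 86, neck 24 mm across up to z = 98. Its head is a barrel 36 mm in diameter and 40 mm high, z = 98 to 138: grip it there. Plain beech, about 0.1 kg. Starts upright on the table at any yaw. Origin at the centre of the foot's underside, z up towards the head.
- figure_square: Wooden doll figure 120 mm tall with the SQUARE trunk, 42 x 42 mm from z = 0 to 70, sides along its x and y axes, neck 24 mm across up to z = 80. Its head is a barrel 36 mm in diameter and 40 mm high, z = 80 to 120: grip it there. Plain beech, about 0.1 kg. Starts upright on the table at any yaw. Origin at the centre of the foot's underside, z up towards the head.
- pocket_skirt: Fixed sloped block on the stand. Origin at the CENTRE OF THE POCKET FLOOR; z points out along the bore, leaning 30 degrees from vertical to the stand's front (roughly towards the robot); x up the slope, y level along the row. Pocket 50 mm deep: mouth at z = +50 mm, 2 mm chamfer, nothing higher. Pocket ROUND, 55 mm in diameter: for figure_skirt.
- pocket_slim: Fixed sloped block on the stand. Origin at the CENTRE OF THE POCKET FLOOR; z points out along the bore, leaning 30 degrees from vertical to the stand's front (roughly towards the robot); x up the slope, y level along the row. Pocket 50 mm deep: mouth at z = +50 mm, 2 mm chamfer, nothing higher. Pocket ROUND, 43 mm in diameter: for figure_slim.
- pocket_square: Fixed sloped block on the stand. Origin at the CENTRE OF THE POCKET FLOOR; z points out along the bore, leaning 30 degrees from vertical to the stand's front (roughly towards the robot); x up the slope, y level along the row. Pocket 50 mm deep: mouth at z = +50 mm, 2 mm chamfer, nothing higher. Pocket SQUARE, 47 x 47 mm, sides along its x and y: for figure_square.
- stand: Fixed plywood board, 150 x 335 x 12 mm, that carries the three pocket blocks side by side along its y at 105 mm pitch, in varying order. Each block is 62 mm thick with an 84 x 84 mm face. Origin at the centre of its underside, front to its -x. To the right (-y) of it a fixed grey drawer unit, 220 mm tall, has its front at about y = -0.53, handles 35 mm out.
- display_doll: Bystander: finished doll in a blue robe on a dark round foot (72 mm diameter), 198 mm tall, loose, stands between the figures and the stand. Widest 36 mm from its axis. Origin at the centre of its underside.
- glue_bottle: Bystander: white bottle with black cap, 58 mm diameter, 170 mm tall, loose. Origin at the centre of its underside.
- brush_mug: Bystander: white pot of 70 mm diameter and 90 mm height, three brushes stick out up to 175 mm high, all within 37 mm of its axis. Loose. Origin at the centre of its underside.
- paint_pot: Bystander: small glass jar with white lid, 40 mm diameter, 55 mm tall, loose, among the figures. Origin at the centre of its underside.
- wipes_pack: Bystander: white pack with blue flap, 100 x 180 x 60 mm, loose, at the back. Origin at the centre of its underside.
- tape_roll: Bystander: cardboard ring, 90 mm diameter, 24 mm high, lying flat, loose. Origin at the centre of its underside.

How it is judged:
At the end, for the whole second after the job is handed in: Each figure stands foot first in its own pocket: the centre of its foot within 9 mm of the centre of the pocket floor, its axis within 0.2 rad of the bore, at rest (under 0.02 m/s) and free of the fingers (distance between figure_skirt and pocket_skirt below 0.009 m and angle between the z axis of figure_skirt and the z axis of pocket_skirt, either way round below 0.2 rad and linear speed of each of figure_skirt, figure_slim, figure_square below 0.02 m/s and contact force between each of figure_skirt, figure_slim, figure_square and the fingers below 0.05 N and distance between figure_slim and pocket_slim below 0.009 m and angle between the z axis of figure_slim and the z axis of pocket_slim, either way round below 0.2 rad and distance between figure_square and pocket_square below 0.009 m and angle between the z axis of figure_square and the z axis of pocket_square, either way round below 0.2 rad); the robot touches nothing.
It fails at once if the finished doll, glue bottle, brush mug, paint pot, wipes pack or tape roll is moved more than 30 mm (distance of any of display_doll, glue_bottle, brush_mug, paint_pot, wipes_pack, tape_roll from where it was at the start of the episode above 0.03 m).
It fails at once if the finished doll, glue bottle or brush mug is knocked over (angle between any of display_doll, glue_bottle, brush_mug's own z axis and vertical above 0.5 rad).
It also fails if it takes over 72 s, if anything falls off the work surface, if the arm or the gripper's body presses on something with over 40 N, if the wrist force passes 120 N, or if a joint passes its speed limit or range.

## Working session

There is one attempt and no reset: what is moved stays moved. The work goes in short steps, Python scripts to look and compute and a tool call to move; the robot and the scene stay as the last step left them, time stands still between calls to the robot, and variables do not carry over. Pictures are saved under pics/ and viewed, at most 10 in all, crops included, and the job is handed in when it is done.

Besides the shell and the picture viewer there is one more tool, called after "Call:" in YAML: its name, and indented under it one key for each argument. send_rows: Moves the arm, as the interface text tells. Its arguments: {"type":"object","properties":{"fingers":{"type":"array","items":{"type":"number"}},"translation":{"type":"array","items":{"type":"array","items":{"type":"number"}}},"twist":{"type":"array","items":{"type":"number"}},"newtons":{"type":"number"}},"required":["fingers","translation","twist"]}

```bash
mkdir -p pics; ls; python3 - <<'E'
from station import bot,get_image,camera_params
import cv2,numpy as np
s=bot.read_state(); print(s); print(bot.hold_point_z)
for n in("scene","top","wrist"):
    p=camera_params(n); print(n,p)
    cv2.imwrite(f"pics/{n}0.png",get_image(n)[:,:,::-1])
E
```

```text
pics
{'time_s': 0.0, 'qpos': array([ 1.06918727,  0.57653417,  0.02483925,  1.43792406, -0.01503025,
        1.12896092, -0.05651749]), 'dq': array([-6.94215508e-04, -3.00068936e-04, -1.16435265e-03, -2.04140990e-03,
       -7.20449299e-05, -5.42097113e-04, -1.52304456e-03]), 'effort': array([ 5.80832984e-04, -7.65758801e+01,  2.25074843e+00, -2.85968167e+01,
        1.53412193e-02,  1.27917543e-02, -1.65260514e-05]), 'eef_pos': array([ 0.27370653, -0.61648684,  0.2087355 ]), 'eef_rot': array([-3.07172835e+00, -6.51210682e-01,  6.20524537e-04]), 'contact_force': array([-0.86559373,  0.20554841, -0.3697503 ]), 'torque': array([ 0.00491887,  0.0172623 , -0.00999536]), 'finger_force': 0.0, 'width': 0.9983187136628623}
-0.0187
scene {'vfov': 52.84031040751194, 'cx': 322.581523165982, 'cy': 189.87542506754147, 'k1': -0.07279748910324013, 'extrinsics': array([[-0.27439077,  0.96149068,  0.01566432,  0.16959094],
       [ 0.76274874,  0.22753577, -0.60534439, -0.37929008],
       [-0.58559718, -0.15415297, -0.79580953,  1.27575896],
       [ 0.        ,  0.        ,  0.        ,  1.        
[... 247 characters left out ...]
670e-02, -1.29734688e-01,
         5.72331731e-01],
       [ 1.29751849e-01, -7.62634644e-04, -9.91546205e-01,
         1.19249561e+00],
       [ 0.00000000e+00,  0.00000000e+00,  0.00000000e+00,
         1.00000000e+00]])}
wrist {'vfov': 70.83911103889986, 'cx': 321.70229661234265, 'cy': 200.12925205031823, 'k1': -0.004718591426081283, 'tool_from_camera': array([[-1.24626603e-03, -9.66162236e-01, -2.57932126e-01,
         6.53148687e-02],
       [ 9.99998281e-01, -1.55823913e-03,  1.00510129e-03,
        -6.53681379e-04],
       [-1.37301084e-03, -2.57930430e-01,  9.66162516e-01,
        -1.64098969e-01],
       [ 0.00000000e+00,  0.00000000e+00,  0.00000000e+00,
         1.00000000e+00]])}
```

View pics/scene0.png

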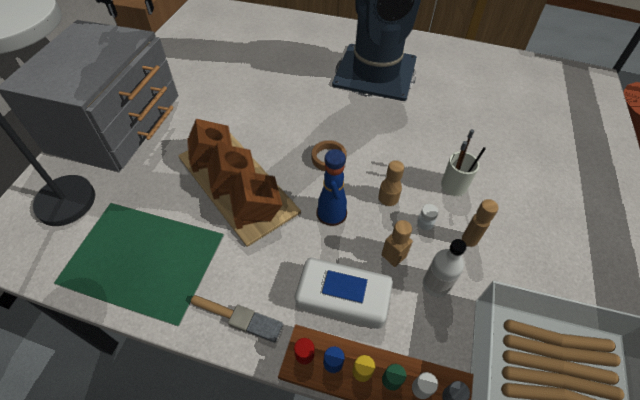

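View pics/top0.png

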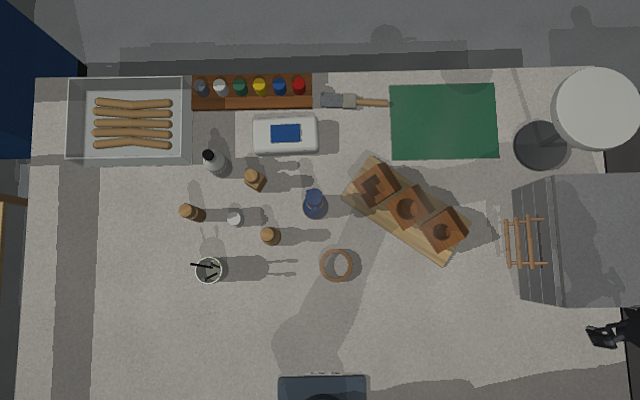

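```bash
cat > h.py <<'E'
import numpy as np,cv2
from scipy.spatial.transform import Rotation as R
from station import bot,get_image,camera_params
def cam(n,s=None):
    p=camera_params(n); f=200/np.tan(np.radians(p['vfov']/2))
    if n=='wrist':
        T=np.eye(4);T[:3,:3]=R.from_rotvec(s['eef_rot']).as_matrix();T[:3,3]=s['eef_pos']
        E=np.linalg.inv(T@p['tool_from_camera'])
    else: E=p['extrinsics']
    return f,p['cx'],p['cy'],p['k1'],E
def ray(c,u,v):
    f,cx,cy,k,E=c; d=np.array([(u-cx)/f,(v-cy)/f]); q=d.copy()
    for _ in range(10): q=d/(1+k*(q@q))
    Rm=E[:3,:3]; return -Rm.T@E[:3,3], Rm.T@np.array([*q,1])
def onz(c,u,v,z):
    o,d=ray(c,u,v); return (o+d*(z-o[2])/d[2]).round(4)
def proj(c,P):
    f,cx,cy,k,E=c; q=E[:3,:3]@np.asarray(P,float)+E[:3,3]; q=q[:2]/q[2]; q=q*(1+k*(q@q)); return np.array([cx+f*q[0],cy+f*q[1]]).round(1)
E
python3 - <<'E'
from h import *
im=cv2.imread('pics/top0.png')
a=cv2.resize(im[150:270,335:475],None,fx=3,fy=3,interpolation=2); b=cv2.resize(im[150:270,170:290],None,fx=3,fy=3,interpolation=2)
cv2.imwrite('pics/z.png',np.hstack([a,b]))
c=cam('top')
for n,u,v,z in[('slim',187,210,.138),('sq',252,175,.12),('sk',269,234,.122),('doll',314,195,.198),('mug',208,270,.09),('bot',208,156,.17),('pot',234,215,.055),('tape',337,265,.024)]: print(n,onz(c,u,v,z))
E
```

```text
slim [0.5475 0.3226 0.138 ]
sq [0.635  0.1653 0.12  ]
sk [0.4846 0.1232 0.122 ]
doll [0.5687 0.008  0.198 ]
mug [0.3994 0.2815 0.09  ]
bot [0.6746 0.2642 0.17  ]
pot [0.5413 0.2233 0.055 ]
tape [ 0.4037 -0.0464  0.024 ]
```

View pics/z.png

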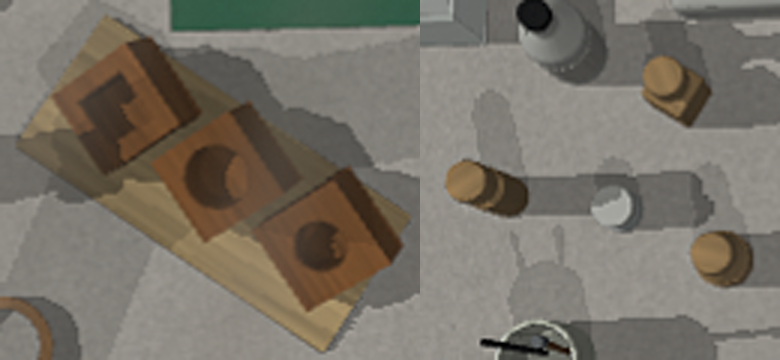

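Call:
send_rows:
  fingers: [100,100,100,100,100]
  translation:
    - [0,0,-5]
    - [0,0,-10]
    - [0,0,-15]
    - [0,0,-15]
    - [0,0,-15]
  twist: [0,0,0,0,0]

```text
time_s: 0.65
eef_pos: [0.274, -0.6173, 0.3607]
eef_rot: [3.071, 0.651, 0.001]
contact_force: [-0.2, 0.8, -0.7]
width: 1.003
finger_force: 0.0
```

Call:
send_rows:
  fingers: [100,100,100,100,100]
  translation:
    - [4,-2.2,0]
    - [8,-4.4,0]
    - [12,-6.5,0]
    - [16,-8.7,0]
    - [16,-8.7,0]
  twist: [0,0,0,0,0]

```text
time_s: 1.15
eef_pos: [0.3901, -0.4658, 0.3581]
eef_rot: [-3.065, -0.666, -0.003]
contact_force: [-1.1, 0.0, 0.6]
width: 0.998
finger_force: 0.0
```

Call:
send_rows:
  fingers: [100,100,100,100,100]
  translation:
    - [4,-2.2,0]
    - [8,-4.4,0]
    - [12,-6.5,0]
    - [16,-8.7,0]
    - [16,-8.7,0]
  twist: [0,0,0,0,0]

```text
time_s: 1.65
eef_pos: [0.4998, -0.3208, 0.3577]
eef_rot: [-3.065, -0.667, -0.001]
contact_force: [-0.3, 0.2, -0.2]
width: 1.004
finger_force: 0.0
```

Call:
send_rows:
  fingers: [100,100,100,100,100]
  translation:
    - [4,-2.2,0]
    - [8,-4.4,0]
    - [12,-6.5,0]
    - [16,-8.7,0]
    - [16,-8.7,0]
  twist: [0,0,0,0,0]

```text
time_s: 2.15
eef_pos: [0.6095, -0.176, 0.3569]
eef_rot: [-3.064, -0.666, 0.002]
contact_force: [0.4, -0.4, -0.3]
width: 1.003
finger_force: 0.0
```

```bash
cat > snap.py <<'E'
import sys,pickle
from h import *
s=bot.read_state(); im=get_image('wrist')[:,:,::-1]
cv2.imwrite(f'pics/{sys.argv[1]}.png',im); pickle.dump(s,open(f'pics/{sys.argv[1]}.pkl','wb'))
print(s['time_s'],s['eef_pos'].round(4),s['eef_rot'].round(4),s['qpos'].round(2),s['contact_force'].round(2))
E
python3 snap.py w1
```

```text
2.15 [ 0.6095 -0.176   0.3569] [-3.0644e+00 -6.6590e-01  1.8000e-03] [ 0.27  0.44 -0.1   1.29  0.04  1.43 -0.97] [ 0.44 -0.38 -0.3 ]
```

View pics/w1.png

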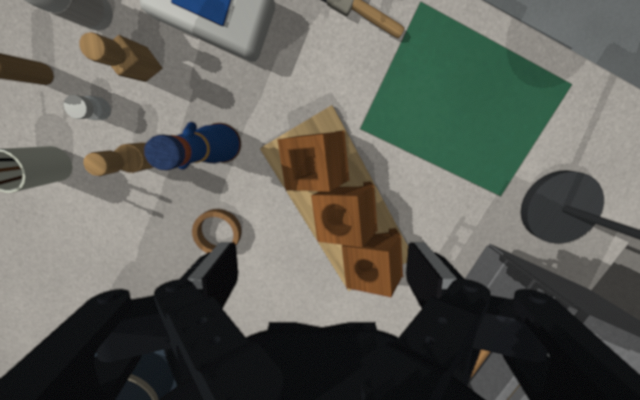

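```bash
python3 - <<'E'
from h import *
im=cv2.imread('pics/w1.png')
cv2.imwrite('pics/z2.png',cv2.resize(im[95:305,250:420],None,fx=2.85,fy=2.85,interpolation=2))
E
```

```text
(no output)
```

View pics/z2.png

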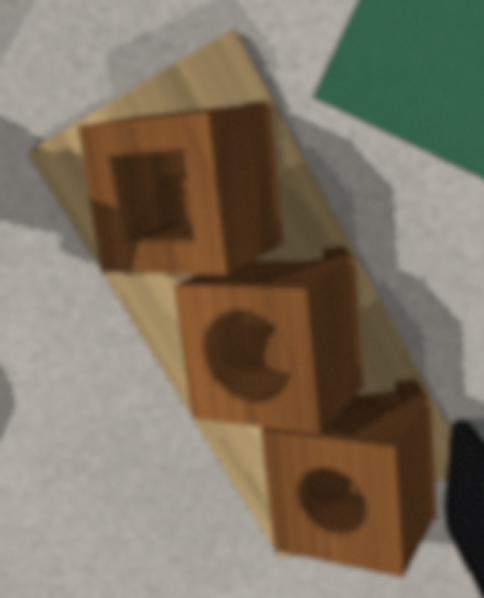

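```bash
cat > fit.py <<'E'
from h import *
import pickle
from scipy.optimize import least_squares
cw=cam('wrist',pickle.load(open('pics/w1.pkl','rb'))); ct=cam('top')
D={'sq':([(80,127),(208,112),(227,275),(103,270)],(152,196),(107,110)),
'sk':([(177,285),(305,287),(322,432),(195,417)],(250,355),(215,177)),
'sl':([(265,428),(395,445),(403,575),(277,550)],(333,500),(320,245))}
def frame(y):
    xp=np.array([np.cos(y)*np.cos(np.pi/6),np.sin(y)*np.cos(np.pi/6),.5]); yp=np.array([-np.sin(y),np.cos(y),0]); return xp,yp,np.cross(xp,yp)
C=[(-1,1),(1,1),(1,-1),(-1,-1)]
for n,(co,m,t) in D.items():
    uv=[np.array(p)/2.85+[250,95] for p in co+[m]]; ut=np.array(t)/3+[335,150]
    def res(p):
        xp,yp,zp=frame(p[3]); P=[p[:3]+.042*(a*xp+b*yp) for a,b in C]+[p[:3]]
        return np.concatenate([proj(cw,q)-u for q,u in zip(P,uv)]+[proj(ct,P[4])-ut])
    r=least_squares(res,[.56,-.2,.09,-.5],x_scale=[.1,.1,.1,1],diff_step=1e-3)
    xp,yp,zp=frame(r.x[3]); print(n,'mouth',r.x.round(4),'floor',(r.x[:3]-.05*zp).round(4),'yawdeg',np.degrees(r.x[3]).round(1),'res',r.fun.round(1))
E
python3 fit.py
```

```text
sq mouth [ 0.6    -0.145   0.0611 -0.9849] floor [ 0.6138 -0.1659  0.0178] yawdeg -56.4 res [ 0.2  1.2 -2.   0.3 -0.3 -3.6  1.7 -0.6 -0.1  0.   1.9  2.8]
sk mouth [ 0.5382 -0.2346  0.0745 -0.5934] floor [ 0.5589 -0.2486  0.0312] yawdeg -34.0 res [ -6.1  12.3 -13.   -4.2   7.2 -12.   12.6   4.3  -0.7   0.9   1.7   2.3]
sl mouth [ 0.4351 -0.3636 -0.0398 -0.9806] floor [ 0.4491 -0.3844 -0.0831] yawdeg -56.2 res [  4.7   2.7  -4.7   0.2  -3.3 -10.3   5.5  -7.1   0.7  -3.5   6.9  19.4]
```

```bash
sed -i 's/cy+f\*q\[1\]\]).round(1)/cy+f*q[1]])/' h.py; sed -i 's/,diff_step=1e-3//' fit.py; python3 fit.py
```

```text
sq mouth [ 0.6024 -0.1451  0.0815 -1.0259] floor [ 0.6154 -0.1665  0.0382] yawdeg -58.8 res [-0.2 -0.5 -0.1  0.1 -0.3 -1.  -0.4  0.  -0.4  0.3  2.7  0.7]
sk mouth [ 0.5421 -0.2317  0.0854 -1.0111] floor [ 0.5554 -0.2528  0.0421] yawdeg -57.9 res [-0.6 -0.1  0.8 -0.3  0.1 -0.5 -0.1 -0.2 -1.   0.4  1.3  0.4]
sl mouth [ 0.4814 -0.3165  0.0873 -1.0236] floor [ 0.4944 -0.3379  0.044 ] yawdeg -58.6 res [-0.9 -0.   0.6 -0.1  0.7  0.1 -0.5 -0.6 -0.3  0.   0.8  0.5]
```

Call:
send_rows:
  fingers: [100,100,100,100,100]
  translation:
    - [0.1,-4,0]
    - [0.2,-8,0]
    - [0.4,-12,0]
    - [0.5,-16.2,0]
    - [0.5,-16.2,0]
  twist: [-0.14,-0.28,-0.42,-0.56,-0.7]

```text
time_s: 2.7
eef_pos: [0.5431, -0.0287, 0.3595]
eef_rot: [-2.651, -1.681, 0.0]
contact_force: [-0.0, -0.5, 1.3]
width: 0.994
finger_force: 0.0
```

Call:
send_rows:
  fingers: [100,100,100,100,100]
  translation:
    - [2.5,-3,0]
    - [5,-6,0]
    - [8,-9,0]
    - [10.9,-12.1,0]
    - [10.9,-12.1,0]
  twist: [-0.14,-0.28,-0.42,-0.56,-0.7]

```text
time_s: 3.2
eef_pos: [0.4817, 0.1219, 0.3593]
eef_rot: [-1.914, -2.489, -0.001]
contact_force: [-0.6, -0.5, 0.4]
width: 1.001
finger_force: 0.0
```

Call:
send_rows:
  fingers: [100,100,100,100,100]
  translation:
    - [0,0,4]
    - [0,0,8]
    - [0,0,10.5]
    - [0,0,10.5]
    - [0,0,10.5]
  twist: [-0.14,-0.28,-0.295,-0.295,-0.295]

```text
time_s: 3.7
eef_pos: [0.4844, 0.1164, 0.2547]
eef_rot: [-1.548, -2.733, 0.001]
contact_force: [-0.1, 0.2, 0.7]
width: 0.996
finger_force: 0.0
```

```bash
python3 snap.py w2; cat > fit2.py <<'E'
import sys,pickle
from h import *
n,z=sys.argv[1],float(sys.argv[2]); s=pickle.load(open(f'pics/{n}.pkl','rb')); c=cam('wrist',s)
im=cv2.imread(f'pics/{n}.png'); hsv=cv2.cvtColor(im,cv2.COLOR_BGR2HSV)
m=cv2.inRange(hsv,(8,70,60),(25,255,255)); m=cv2.morphologyEx(m,cv2.MORPH_OPEN,np.ones((3,3)))
for q in cv2.findContours(m,0,2)[0]:
    if cv2.contourArea(q)>300: print('blob',cv2.boundingRect(q))
g=cv2.medianBlur(cv2.cvtColor(im,cv2.COLOR_BGR2GRAY),3)
r=281*.018/(s['eef_pos'][2]+.164-z)
h=cv2.HoughCircles(g,cv2.HOUGH_GRADIENT,1,15,param1=80,param2=14,minRadius=int(r*.85),maxRadius=int(r*1.15)+1)
Rm=R.from_rotvec(s['eef_rot']).as_matrix()
print('r',r)
for u,v,rr in h[0][:6]:
    P=onz(c,u,v,z); print(u,v,rr,P,'tool cm',((Rm.T@(P-s['eef_pos']))*100).round(2))
E
python3 fit2.py w2 .122
```

```text
3.7 [0.4844 0.1164 0.2547] [-1.5480e+00 -2.7328e+00  1.4000e-03] [ 0.07  0.3  -0.53  1.81  0.17  1.08  0.02] [-0.11  0.23  0.69]
blob (149, 352, 23, 28)
blob (236, 297, 113, 40)
blob (192, 204, 61, 54)
blob (409, 176, 66, 54)
blob (507, 164, 133, 149)
blob (308, 148, 36, 45)
blob (614, 54, 26, 61)
blob (456, 27, 24, 37)
blob (478, 9, 43, 42)
r 17.046528689543713
487.5 152.5 19.4 [0.6141 0.2379 0.122 ] tool cm [ 3.75 17.38 13.25]
326.5 166.5 19.4 [0.477  0.1387 0.122 ] tool cm [ 2.29  0.52 13.27]
397.5 122.5 15.0 [0.5158 0.2143 0.122 ] tool cm [ 6.78  7.74 13.26]
442.5 61.5 15.0 [0.5206 0.2835 0.122 ] tool cm [12.47 11.71 13.26]
332.5 295.5 19.4 [0.5637 0.0091 0.122 ] tool cm [-13.29   1.3   13.27]
216.5 232.5 18.3 [0.4091 0.011  0.122 ] tool cm [ -5.17 -11.87  13.28]
```

View pics/w2.png

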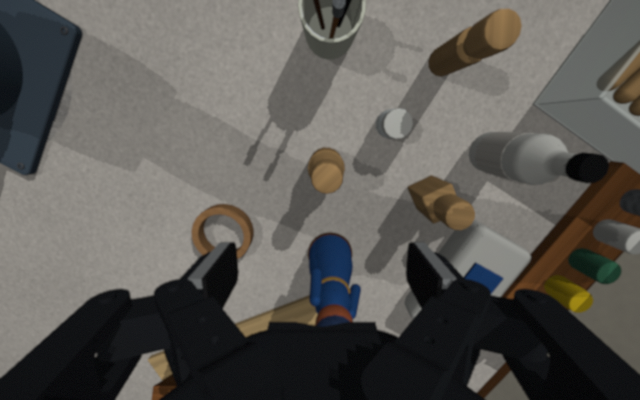

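```bash
python3 - <<'E'
from h import *
import pickle
s=pickle.load(open('pics/w2.pkl','rb'));c=cam('wrist',s);Rm=R.from_rotvec(s['eef_rot']).as_matrix()
print(Rm.round(3))
for u,v,z in[(327,175.5,.122),(459,212,.12),(501,30,.138)]:
    P=onz(c,u,v,z);print(P,((Rm.T@(P-s['eef_pos']))*100).round(2))
im=cv2.imread('pics/w2.png');cv2.imwrite('pics/z3.png',np.hstack([cv2.resize(im[165:240,400:490],None,fx=5,fy=5,interpolation=2),cv2.resize(im[140:215,295:355],None,fx=5,fy=5,interpolation=2)]))
E
```

```text
[[-0.514  0.858 -0.001]
 [ 0.858  0.514 -0.   ]
 [ 0.    -0.001 -1.   ]]
[0.4825 0.1308 0.122 ] [ 1.33  0.59 13.27]
[0.6302 0.1707 0.12  ] [-2.84 15.31 13.45]
[0.546  0.3251 0.138 ] [14.73 16.02 11.66]
```

View pics/z3.png

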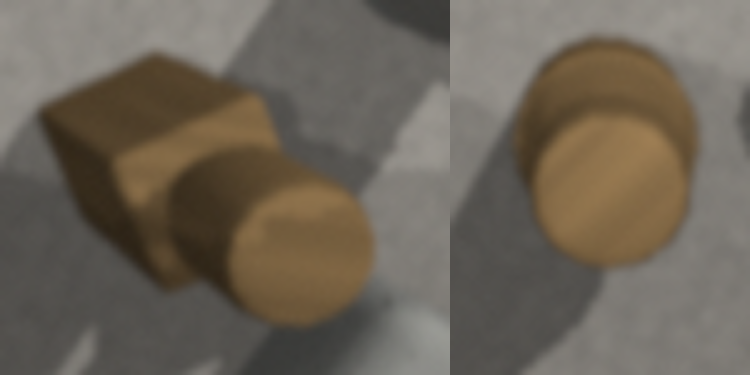

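```bash
python3 - <<'E'
from h import *
import pickle
s=pickle.load(open('pics/w2.pkl','rb'));c=cam('wrist',s);Rm=R.from_rotvec(s['eef_rot']).as_matrix()
f=lambda x,y,z:onz(c,400+x/5,165+y/5,z)
A,B,C=f(115,157,.07),f(262,97,.07),f(165,290,.07)
print(A,B,C,'ctr',(B+C)/2,'head',f(302,253,.12),onz(c,327,177.5,.122))
for d in(B-A,C-A,f(155,55,0)-f(40,110,0)): print(np.linalg.norm(d),np.degrees(np.arctan2(d[1],d[0])))
E
```

```text
[0.6075 0.1633 0.07  ] [0.6302 0.1951 0.07  ] [0.6402 0.1408 0.07  ] ctr [0.6352  0.16795 0.07   ] head [0.6341 0.1682 0.12  ] [0.4836 0.1289 0.122 ]
0.03907083311115847 54.479369449270074
0.03969307244343774 -34.53082574228861
0.037428598691374985 57.8810314248306
```

Call:
send_rows:
  fingers: [100,100,100,100,100]
  translation:
    - [1,0.5,4]
    - [1,0.5,8]
    - [1,0.5,12]
    - [1,0.5,15]
    - [1,0.5,17.2]
  twist: [0,0,0,0,0]

```text
time_s: 4.25
eef_pos: [0.4843, 0.1285, 0.0821]
eef_rot: [1.547, 2.733, 0.001]
contact_force: [0.5, -0.1, 0.4]
width: 1.002
finger_force: 0.0
```

Call:
send_rows:
  fingers: [20,20,20,20,20]
  translation:
    - [0,0,0]
    - [0,0,0]
    - [0,0,0]
    - [0,0,0]
    - [0,0,0]
  twist: [0,0,0,0,0]
  newtons: 25

```text
time_s: 4.75
eef_pos: [0.4847, 0.1288, 0.0844]
eef_rot: [1.545, 2.733, 0.003]
contact_force: [-1.9, -0.5, 7.4]
width: 0.407
finger_force: 24.2
```

Call:
send_rows:
  fingers: [20,20,20,20,20]
  translation:
    - [0,0,-4]
    - [0,0,-8.5]
    - [0,0,-13]
    - [0,0,-18]
    - [0,0,-23]
  twist: [0,0,0,0,0]

```text
time_s: 5.25
eef_pos: [0.4829, 0.1285, 0.3159]
eef_rot: [1.545, 2.734, 0.002]
contact_force: [1.9, -0.0, -1.6]
width: 0.41
finger_force: 26.3
```

Call:
send_rows:
  fingers: [20,20,20,20,20]
  translation:
    - [-4,-1.3,0]
    - [-8.5,-2.7,0]
    - [-13,-4.1,0]
    - [-17.5,-5.5,0]
    - [-21.4,-6.7,0]
  twist: [0,0,0,0,0]

```text
time_s: 5.75
eef_pos: [0.5365, -0.0921, 0.3139]
eef_rot: [1.547, 2.732, 0.0]
contact_force: [0.6, -0.7, -1.1]
width: 0.409
finger_force: 26.3
```

Call:
send_rows:
  fingers: [20,20,20,20,20]
  translation:
    - [-4.5,-1.4,0]
    - [-9,-2.9,0]
    - [-13.5,-4.3,0]
    - [-18,-5.7,0]
    - [-21.4,-6.7,0]
  twist: [0,0,0,0,0]

```text
time_s: 6.25
eef_pos: [0.589, -0.3109, 0.3135]
eef_rot: [1.549, 2.732, -0.001]
contact_force: [-1.1, 0.4, -1.9]
width: 0.414
finger_force: 26.4
```

Call:
send_rows:
  fingers: [20,20]
  translation:
    - [0,0,0]
    - [0,0,0]
  twist: [0,0]

```text
time_s: 6.45
eef_pos: [0.5892, -0.3076, 0.3129]
eef_rot: [-1.548, -2.734, -0.001]
contact_force: [0.8, 1.1, -1.7]
width: 0.404
finger_force: 26.4
```

```bash
python3 snap.py w3
```

```text
6.45 [ 0.5892 -0.3076  0.3129] [-1.5475e+00 -2.7338e+00 -1.2000e-03] [ 0.62  0.52 -0.38  1.28  0.19  1.38  0.79] [ 0.77  1.09 -1.66]
```

View pics/w3.png

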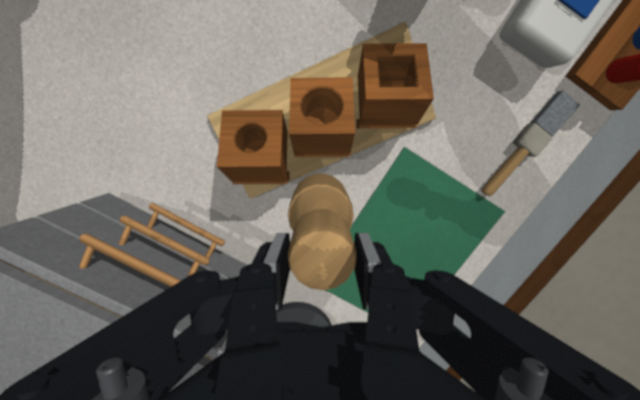

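```bash
python3 - <<'E'
from h import *
import pickle
L=lambda n:cam('wrist',pickle.load(open(f'pics/{n}.pkl','rb')))
im=cv2.imread('pics/w3.png'); cv2.imwrite('pics/z4.png',cv2.resize(im[35:195,205:445],None,fx=3.3,fy=3.3,interpolation=2))
A,B,T=L('w1'),L('w3'),cam('top')
z2=lambda x,y:(250+x/2.85,95+y/2.85); t=lambda x,y:(335+x/3,150+y/3)
for n,a,b,c in[('sq',(152,196),(396,71),(107,110)),('sk',(250,355),(322,103),(215,177)),('sl',(333,500),(250,138),(320,245))]:
    for cs in(((A,z2(*a)),(B,b)),((A,z2(*a)),(B,b),(T,t(*c)))):
        M=0;v=0
        for q,p in cs:
            o,d=ray(q,*p);d/=np.linalg.norm(d);Q=np.eye(3)-np.outer(d,d);M=M+Q;v=v+Q@o
        print(n,np.linalg.solve(M,v).round(4))
    print('  onz .0867: ',[onz(q,*p,.0867)[:2] for q,p in cs])
E
```

```text
sq [ 0.6035 -0.1456  0.0875]
sq [ 0.604  -0.1423  0.0774]
  onz .0867:  [array([ 0.6038, -0.1459]), array([ 0.6033, -0.145 ]), array([ 0.6035, -0.1375])]
sk [ 0.5442 -0.2296  0.0956]
sk [ 0.5432 -0.2291  0.0903]
  onz .0867:  [array([ 0.5435, -0.2332]), array([ 0.542 , -0.2271]), array([ 0.5431, -0.228 ])]
sl [ 0.4826 -0.3156  0.0913]
sl [ 0.4825 -0.315   0.0909]
  onz .0867:  [array([ 0.4811, -0.3179]), array([ 0.4813, -0.3159]), array([ 0.4827, -0.3146])]
```

View pics/z4.png

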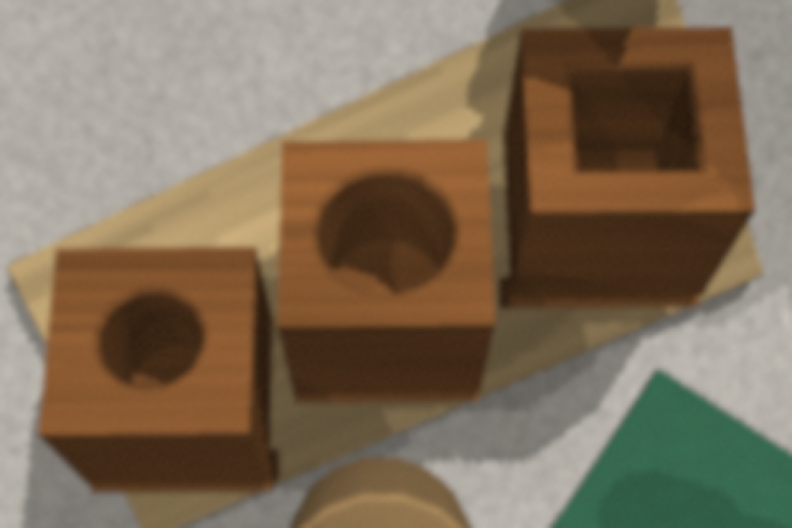

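```bash
cat > fit3.py <<'E'
from fit import *
cB=cam('wrist',pickle.load(open('pics/w3.pkl','rb')))
D3={'sl':[(57,249),(255,249),(250,433),(41,433),(151,339)],'sk':[(281,142),(487,142),(493,325),(279,325),(386,232)],'sq':[(519,29),(731,29),(751,211),(527,211),(636,117)]}
CB=[(-1,-1),(-1,1),(1,1),(1,-1),(0,0)]
def res(p,w1=1):
    xp,yp,zp=frame(p[0]); o=[]
    for i,n in enumerate(['sq','sk','sl']):
        m=np.array([p[2+2*i],p[3+2*i],p[1]])
        o+=[proj(cB,m+.042*(a*xp+b*yp))-(np.array(u)/3.3+[205,35]) for (a,b),u in zip(CB,D3[n])]
        if w1: o+=[proj(cw,m+.042*(a*xp+b*yp))-(np.array(u)/2.85+[250,95]) for (a,b),u in zip(C+[(0,0)],D[n][0]+[D[n][1]])]
    return np.concatenate(o)
for w in(0,1):
    r=least_squares(lambda p:res(p,w),[-1.02,.087,.603,-.145,.543,-.23,.482,-.316],x_scale=[1]+[.1]*7)
    print(w,np.degrees(r.x[0]).round(2),r.x.round(4),'rms',np.sqrt(np.mean(r.fun**2)).round(2))
E
python3 fit3.py|tail -2
```

```text
0 -58.94 [-1.0288  0.0852  0.6039 -0.1436  0.5429 -0.2294  0.4816 -0.3151] rms 0.35
1 -58.74 [-1.0251  0.0903  0.6033 -0.1454  0.5431 -0.2303  0.4824 -0.315 ] rms 0.68
```

Call:
send_rows:
  fingers: [20,20,20,20,20]
  translation:
    - [0,0,4]
    - [0,0,8]
    - [0,0,12]
    - [0,0,15.8]
    - [0,0,15.8]
  twist: [0,0,0,0,0]

```text
time_s: 7.0
eef_pos: [0.5868, -0.3044, 0.1506]
eef_rot: [-1.538, -2.73, 0.0]
contact_force: [-0.7, 0.6, -0.9]
width: 0.406
finger_force: 26.4
```

Call:
send_rows:
  fingers: [20,20,20,20,20]
  translation:
    - [1.5,0,0]
    - [2.5,0,0]
    - [3.3,0,0]
    - [4,0,0]
    - [4.6,0,0]
  twist: [0,0,0,0,0]

```text
time_s: 7.5
eef_pos: [0.5663, -0.2674, 0.1558]
eef_rot: [1.544, 2.733, 0.0]
contact_force: [2.2, -1.0, 0.7]
width: 0.411
finger_force: 26.8
```

Call:
send_rows:
  fingers: [20,20,20,20,20]
  translation:
    - [0.5,0,0]
    - [1,0,0]
    - [1.4,0,0]
    - [1.6,0,0]
    - [1.6,0,0]
  twist: [0,0,0,0,0]

```text
time_s: 8.0
eef_pos: [0.5573, -0.254, 0.1544]
eef_rot: [-1.545, -2.735, 0.0]
contact_force: [0.7, -1.4, -0.7]
width: 0.408
finger_force: 26.8
```

```bash
python3 snap.py w4
```

```text
8.0 [ 0.5573 -0.254   0.1544] [-1.5453e+00 -2.7346e+00  3.0000e-04] [ 0.59  0.55 -0.37  1.67  0.23  0.96  0.67] [ 0.74 -1.36 -0.66]
```

View pics/w4.png

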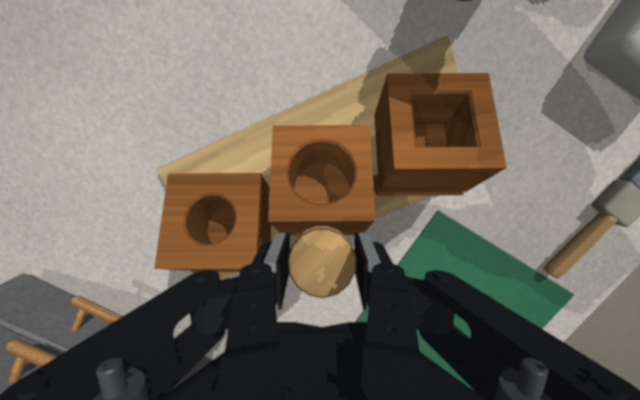

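Call:
send_rows:
  fingers: [20,20,20,20,20]
  translation:
    - [0,0,-3]
    - [0,0,-6]
    - [1.5,0,-8]
    - [5,0,-8]
    - [8.8,0,-8]
  twist: [0,0,0,0,0]

```text
time_s: 8.55
eef_pos: [0.5117, -0.1782, 0.2347]
eef_rot: [-1.548, -2.734, -0.001]
contact_force: [1.0, 0.6, -2.0]
width: 0.406
finger_force: 26.7
```

Call:
send_rows:
  fingers: [20,20,20,20,20]
  translation:
    - [0,0,2]
    - [0,0,4]
    - [0,0,5.5]
    - [0,0,6.2]
    - [0,0,6.2]
  twist: [0,0,0,0,0]

```text
time_s: 9.05
eef_pos: [0.5116, -0.1785, 0.1717]
eef_rot: [-1.545, -2.733, 0.0]
contact_force: [0.2, 0.0, -2.2]
width: 0.405
finger_force: 26.7
```

```bash
python3 snap.py w5; python3 - <<'E'
from h import *
cv2.imwrite('pics/s5.png',cv2.resize(get_image('scene')[100:260,140:360,::-1],None,fx=3,fy=3,interpolation=2))
E
```

```text
9.05 [ 0.5116 -0.1785  0.1717] [-1.5446e+00 -2.7331e+00  3.0000e-04] [ 0.53  0.44 -0.4   1.83  0.21  0.92  0.57] [ 0.2   0.01 -2.17]
```

View pics/s5.png

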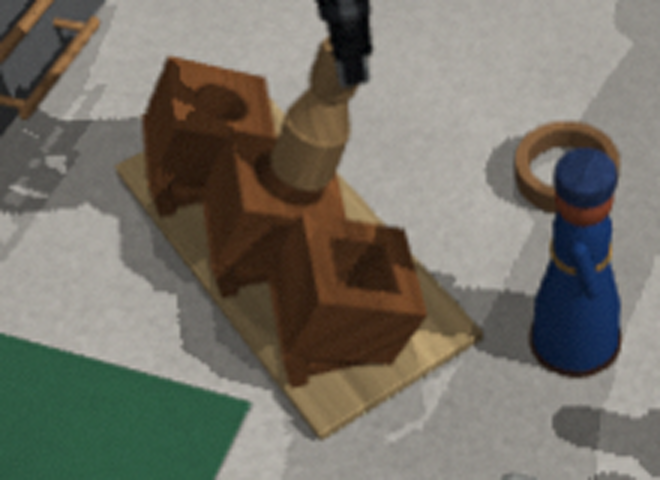

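I have now viewed 11 pictures, one over the limit of 10. From here I'll work from numbers only. The last picture shows the skirt figure tilted to the bore with its foot just above the wide mouth, at about (305,180) in the crop.

Call:
send_rows:
  fingers: [20,20,20,20,20]
  translation:
    - [-0.5,0,0.87]
    - [-1,0,1.73]
    - [-1.5,0,2.6]
    - [-2,0,3.46]
    - [-2,0,3.46]
  twist: [0,0,0,0,0]

```text
time_s: 9.65
eef_pos: [0.5227, -0.1969, 0.1367]
eef_rot: [-1.547, -2.734, 0.0]
contact_force: [2.3, -1.0, -2.0]
width: 0.412
finger_force: 32.0
```

Call:
send_rows:
  fingers: [20,20,20,20,20]
  translation:
    - [-0.4,0,0.7]
    - [-0.8,0,1.39]
    - [-1.1,0,1.9]
    - [-1.25,0,2.17]
    - [-1.25,0,2.17]
  twist: [0,0,0,0,0]

```text
time_s: 10.15
eef_pos: [0.5286, -0.2057, 0.1161]
eef_rot: [-1.544, -2.734, -0.001]
contact_force: [-0.0, 1.6, 3.6]
width: 0.407
finger_force: 32.6
```

Call:
send_rows:
  fingers: [20,20,20,20]
  translation:
    - [-0.1,0,0.17]
    - [-0.2,0,0.35]
    - [-0.25,0,0.43]
    - [-0.25,0,0.43]
  twist: [0,0,0,0]

```text
time_s: 10.55
eef_pos: [0.5287, -0.2051, 0.1134]
eef_rot: [-1.541, -2.733, -0.002]
contact_force: [-11.5, 13.8, 27.8]
width: 0.403
finger_force: 36.6
```

```bash
python3 -c "
from h import *
s=bot.read_state();print(s['eef_pos'],s['contact_force'],s['torque'])"
```

```text
[ 0.52868841 -0.20511181  0.11337841] [-11.46878693  13.75593545  27.76014108] [ 2.39921055  2.4477242  -0.19888213]
```

Call:
send_rows:
  fingers: [20,20,75,75,75]
  translation:
    - [0.15,0,-0.3]
    - [0.15,0,-0.3]
    - [0.15,0,-0.3]
    - [0.15,0,-0.3]
    - [0.15,0,-0.3]
  twist: [0,0,0,0,0]

```text
time_s: 11.05
eef_pos: [0.5292, -0.2077, 0.1146]
eef_rot: [-1.546, -2.734, 0.0]
contact_force: [1.0, -0.2, -0.4]
width: 0.75
finger_force: 0.0
```

Call:
send_rows:
  fingers: [75,75,75,75,75]
  translation:
    - [0,0,0]
    - [0,0,-2]
    - [0,0,-6]
    - [0,0,-11]
    - [0,0,-16]
  twist: [0,0,0,0,0]

```text
time_s: 11.55
eef_pos: [0.5289, -0.2072, 0.2765]
eef_rot: [-1.545, -2.734, -0.0]
contact_force: [0.9, -0.6, -0.4]
width: 0.753
finger_force: 0.0
```

```bash
cat > chk.py <<'E'
# project expected home head-top centre / head mid of a seated figure into the top + scene views, compare to wood-coloured pixels
import sys
from h import *
x,y,H=map(float,sys.argv[1:4]); m=np.array([x,y,.087]); a=np.radians(-58.8)
zp=np.array([-.5*np.cos(a),-.5*np.sin(a),.866])
for n in('scene','top'):
    c=cam(n); P=proj(c,m+zp*(H-.05)); Q=proj(c,m+zp*(H-.07)); print(n,'top ctr exp',P.round(1))
    im=get_image(n)[:,:,::-1]; cv2.imwrite(f'pics/chk_{n}.png',im)
    hsv=cv2.cvtColor(im,cv2.COLOR_BGR2HSV); mk=cv2.inRange(hsv,(10,60,60),(25,190,255))
    u,v=Q.astype(int); w=mk[v-14:v+15,u-14:u+15]; ys,xs=np.nonzero(w); print('  head centre exp',Q.round(1),'wood n',len(xs),'mean',(xs.mean()+u-14).round(1),(ys.mean()+v-14).round(1),'mean hsv at exp',hsv[v-2:v+3,u-2:u+3].reshape(-1,3).mean(0).round())
E
python3 chk.py .543 -.2298 .122; python3 -c "
from h import *
s=bot.read_state();print(s['eef_pos'],s['eef_rot'],s['qpos'].round(2),s['contact_force'])"
```

```text
scene top ctr exp [248.2 137.5]
  head centre exp [244.8 143.8] wood n 525 mean 242.1 145.6 mean hsv at exp [ 17. 121.  85.]
top top ctr exp [399.7 213.9]
  head centre exp [401.9 212.5] wood n 808 mean 400.5 212.5 mean hsv at exp [ 17. 110. 157.]
[ 0.53260666 -0.20786717  0.28185142] [1.54075207 2.72553122 0.00347197] [ 0.57  0.38 -0.42  1.6   0.16  1.18  0.67] [0.55408597 0.67688491 0.04344654]
```

Call:
send_rows:
  fingers: [75,75,75,75,75]
  translation:
    - [3,3.2,0]
    - [6,6.4,0]
    - [9,9.6,0]
    - [12,12.7,0]
    - [13.4,14.2,0]
  twist: [0,0,0,0,0]

```text
time_s: 12.15
eef_pos: [0.5823, -0.0145, 0.2748]
eef_rot: [-1.539, -2.738, -0.003]
contact_force: [0.1, -0.3, 0.8]
width: 0.75
finger_force: 0.0
```

Call:
send_rows:
  fingers: [75,75,75,75,75]
  translation:
    - [3.4,3.6,0]
    - [6.7,7.1,0]
    - [10.1,10.7,0]
    - [13.4,14.2,0]
    - [13.4,14.2,0]
  twist: [-0.1,-0.2,-0.3,-0.4,-0.43]

```text
time_s: 12.65
eef_pos: [0.6336, 0.1774, 0.274]
eef_rot: [-0.906, -3.005, -0.007]
contact_force: [-0.5, 0.5, 0.8]
width: 0.753
finger_force: 0.0
```

Call:
send_rows:
  fingers: [75]
  translation:
    - [0,0,0]
  twist: [0]

```text
time_s: 12.75
eef_pos: [0.6342, 0.1702, 0.274]
eef_rot: [-0.922, -3.002, 0.0]
contact_force: [0.2, -0.8, -0.9]
width: 0.75
finger_force: 0.0
```

```bash
python3 snap.py w6; cat > sq.py <<'E'
import sys,pickle
from h import *
n,z,px,py=sys.argv[1],*map(float,sys.argv[2:5]); s=pickle.load(open(f'pics/{n}.pkl','rb')); c=cam('wrist',s); Rm=R.from_rotvec(s['eef_rot']).as_matrix()
print('toolxy angles',np.degrees(np.arctan2(Rm[1,:2],Rm[0,:2])).round(1))
P=np.array([px,py,z]); print('exp px',proj(c,P).round(1),'tool cm',(Rm.T@(P-s['eef_pos'])*100).round(2))
im=cv2.imread(f'pics/{n}.png'); hsv=cv2.cvtColor(im,cv2.COLOR_BGR2HSV)
u,v=proj(c,P).astype(int); m=cv2.inRange(hsv,(8,70,100),(25,255,255)); m=cv2.morphologyEx(m,cv2.MORPH_OPEN,np.ones((3,3)))
r=281*.018/(s['eef_pos'][2]+.164-z)
x0,y0=u-45,v-45; g=cv2.cvtColor(im,cv2.COLOR_BGR2GRAY)[y0:v+45,x0:u+45]
g=cv2.medianBlur(cv2.resize(g,None,fx=3,fy=3,interpolation=2),5)
h=cv2.HoughCircles(g,cv2.HOUGH_GRADIENT,1,20,param1=70,param2=12,minRadius=int(r*3*.93),maxRadius=int(r*3*1.07)+1)
for a,b,rr in (h[0][:4] if h is not None else []):
    Q=onz(c,x0+a/3,y0+b/3,z); print('circle',(x0+a/3).round(1),(y0+b/3).round(1),(rr/3).round(1),r.round(1),Q,'tool cm',(Rm.T@(Q-s['eef_pos'])*100).round(2))
for q in cv2.findContours(m,0,2)[0]:
    if cv2.contourArea(q)>200 and cv2.pointPolygonTest(q,(float(u),float(v)),True)>-15: print('blob',cv2.boundingRect(q))
E
python3 sq.py w6 .12 .635 .168
```

```text
12.75 [0.6342 0.1702 0.274 ] [-9.2170e-01 -3.0019e+00  4.0000e-04] [-0.01  0.55 -0.57  1.37  0.29  1.31  0.39] [ 0.21 -0.77 -0.85]
toolxy angles [145.9  55.9]
exp px [320.4 185.3] tool cm [-0.21 -0.13 15.4 ]
circle 322.2 186.5 16.2 15.9 [0.6373 0.1689 0.12  ] tool cm [-0.35  0.08 15.4 ]
blob (305, 160, 32, 39)
```

Call:
send_rows:
  fingers: [75,75,75,75,75]
  translation:
    - [-0.3,0,4.5]
    - [-0.3,0,9]
    - [-0.3,0,13.5]
    - [-0.3,0,17]
    - [-0.3,0,19.1]
  twist: [0,0,0,0,0]

```text
time_s: 13.3
eef_pos: [0.6358, 0.1637, 0.0809]
eef_rot: [-0.932, -2.998, 0.005]
contact_force: [0.8, -0.1, -0.1]
width: 0.746
finger_force: 0.0
```

Call:
send_rows:
  fingers: [20,20,20,20,20]
  translation:
    - [0,0,0]
    - [0,0,0]
    - [0,0,0]
    - [0,0,0]
    - [0,0,0]
  twist: [0,0,0,0,0]

```text
time_s: 13.8
eef_pos: [0.6375, 0.167, 0.0851]
eef_rot: [0.927, 3.0, 0.001]
contact_force: [-0.3, 0.5, -1.8]
width: 0.411
finger_force: 25.5
```

Call:
send_rows:
  fingers: [20,20,20,20,20]
  translation:
    - [0,0,-4]
    - [0,0,-8.5]
    - [0,0,-13]
    - [0,0,-18]
    - [0,0,-23]
  twist: [0,0,0,0,0]

```text
time_s: 14.3
eef_pos: [0.6365, 0.1669, 0.3167]
eef_rot: [0.926, 3.001, 0.001]
contact_force: [1.6, 0.2, -1.6]
width: 0.407
finger_force: 25.7
```

```bash
python3 snap.py w7; python3 - <<'E'
from h import *
import pickle
s=pickle.load(open('pics/w7.pkl','rb'));Rm=R.from_rotvec(s['eef_rot']).as_matrix()
for n,m in(('sq',[.6036,-.1445]),('sl',[.482,-.315])):
    P=np.array([m[0]+.09*.518,m[1]-.09*.855,s['eef_pos'][2]]);print(n,P,(Rm.T@(P-s['eef_pos'])*100).round(2))
E
```

```text
14.3 [0.6365 0.1669 0.3167] [9.2620e-01 3.0015e+00 6.0000e-04] [-0.01  0.53 -0.57  1.29  0.28  1.4   0.41] [ 1.63  0.16 -1.58]
sq [ 0.65022    -0.22145     0.31665237] [-2.302e+01 -3.131e+01 -1.000e-02]
sl [ 0.52862    -0.39195     0.31665237] [-2.258e+01 -5.225e+01 -2.000e-02]
```

Call:
send_rows:
  fingers: [20,20,20,20,20]
  translation:
    - [-2.5,-3.4,0]
    - [-5,-6.8,0]
    - [-7.5,-10.2,0]
    - [-10,-13.6,0]
    - [-11.5,-15.6,0]
  twist: [0,0,0,0,0]

```text
time_s: 14.85
eef_pos: [0.6439, -0.0313, 0.3141]
eef_rot: [0.932, 2.999, -0.003]
contact_force: [0.9, 0.1, -1.7]
width: 0.408
finger_force: 25.8
```

Call:
send_rows:
  fingers: [20,20,20,20,20]
  translation:
    - [-2.5,-3.4,0]
    - [-5,-6.8,0]
    - [-7.5,-10.2,0]
    - [-10,-13.6,0]
    - [-11.5,-15.7,0]
  twist: [0.1,0.2,0.3,0.4,0.428]

```text
time_s: 15.35
eef_pos: [0.6499, -0.2253, 0.3139]
eef_rot: [1.551, 2.731, -0.003]
contact_force: [-0.1, -0.4, -1.6]
width: 0.406
finger_force: 25.8
```

Call:
send_rows:
  fingers: [20,20]
  translation:
    - [0,0,0]
    - [0,0,0]
  twist: [0,0]

```text
time_s: 15.55
eef_pos: [0.6506, -0.2206, 0.3138]
eef_rot: [-1.541, -2.737, -0.002]
contact_force: [0.8, 0.5, -1.4]
width: 0.404
finger_force: 25.8
```

```bash
cat > rel.py <<'E'
import sys
from h import *
M={'sq':(.6036,-.1445),'sk':(.543,-.2298),'sl':(.482,-.315)}[sys.argv[1]]
s=bot.read_state();Rm=R.from_rotvec(s['eef_rot']).as_matrix();d=(s['eef_pos'][:2]-M)*1000
print('xh',(d@[.518,-.855]).round(1),'yp',(d@[.855,.518]).round(1),'G above mouth',((s['eef_pos'][2]+.0187-.087)*1000).round(1),'tcpz',s['eef_pos'][2].round(4),'ang',np.degrees(np.arctan2(Rm[1,1],Rm[0,1])).round(1),'F',s['contact_force'].round(1),s['qpos'].round(2))
E
python3 rel.py sq
```

```text
xh 89.4 yp 0.8 G above mouth 245.5 tcpz 0.3138 ang 31.3 F [ 0.8  0.5 -1.4] [ 0.48  0.56 -0.43  1.21  0.22  1.42  0.63]
```

Call:
send_rows:
  fingers: [20,20,20,20,20]
  translation:
    - [0,0,4]
    - [0,0,8]
    - [0,0,12]
    - [0,0,15.9]
    - [0,0,15.9]
  twist: [0,0,0,0,0]

```text
time_s: 16.05
eef_pos: [0.6477, -0.2183, 0.15]
eef_rot: [-1.533, -2.732, 0.002]
contact_force: [-1.4, -0.2, -1.7]
width: 0.409
finger_force: 25.8
```

Call:
send_rows:
  fingers: [20,20,20,20,20]
  translation:
    - [1.5,0,0]
    - [2.5,0,0]
    - [3.3,0,0]
    - [4,0,0]
    - [4.7,0,0]
  twist: [0,0,0,0,0]

```text
time_s: 16.55
eef_pos: [0.6267, -0.1805, 0.1561]
eef_rot: [1.542, 2.735, 0.001]
contact_force: [0.8, -0.2, -1.0]
width: 0.407
finger_force: 25.6
```

Call:
send_rows:
  fingers: [20,20,20,20,20]
  translation:
    - [0.6,0,0]
    - [1.2,0,0]
    - [1.8,0,0]
    - [2.1,0,0]
    - [2.1,0,0]
  twist: [0,0,0,0,0]

```text
time_s: 17.05
eef_pos: [0.6151, -0.1627, 0.155]
eef_rot: [-1.542, -2.737, 0.0]
contact_force: [0.5, -1.4, -0.4]
width: 0.403
finger_force: 25.7
```

```bash
python3 rel.py sq
```

```text
xh 21.5 yp 0.4 G above mouth 86.7 tcpz 0.155 ang 31.2 F [ 0.5 -1.4 -0.4] [ 0.44  0.59 -0.42  1.61  0.27  1.    0.48]
```

Call:
send_rows:
  fingers: [20,20,20,20,20]
  translation:
    - [0.1,0,0]
    - [0.1,0,-3]
    - [0.1,0,-6.5]
    - [3.5,0,-8]
    - [8.1,0,-8]
  twist: [0,0,0,0,0]

```text
time_s: 17.55
eef_pos: [0.5747, -0.0947, 0.2369]
eef_rot: [1.547, 2.73, 0.003]
contact_force: [-0.0, 1.3, -2.9]
width: 0.406
finger_force: 25.5
```

Call:
send_rows:
  fingers: [20,20,20,20,20]
  translation:
    - [0,0,2]
    - [0,0,4]
    - [0,0,5.5]
    - [0,0,6.3]
    - [0,0,6.3]
  twist: [0,0,0,0,0]

```text
time_s: 18.05
eef_pos: [0.5727, -0.0936, 0.171]
eef_rot: [-1.542, -2.735, 0.001]
contact_force: [1.1, -0.7, -0.9]
width: 0.402
finger_force: 25.5
```

```bash
python3 rel.py sq; cat > tilt.py <<'E'
# light-wood edges across the held trunk at several s, for assumed tilts, in the scene view
import sys
from h import *
s0,ss=float(sys.argv[1]),[float(a) for a in sys.argv[2:]]
s=bot.read_state(); c=cam('scene'); im=get_image('scene')[:,:,::-1]; cv2.imwrite('pics/tilt.png',im)
hsv=cv2.cvtColor(im,cv2.COLOR_BGR2HSV); G=s['eef_pos']+[0,0,.0187]
print('bg hsv check G px',proj(c,G).round(1))
for th in(0,15,30):
    t=np.radians(th); d=np.array([.518*np.sin(t),-.855*np.sin(t),-np.cos(t)])
    print(th,[(proj(c,G+d*(s0-q)).round(0).astype(int).tolist(),hsv[tuple(proj(c,G+d*(s0-q)).round(0).astype(int)[::-1])].tolist()) for q in ss])
E
python3 tilt.py .1025 .055 .035 .015 .0
```

```text
xh -59.5 yp -0.1 G above mouth 102.7 tcpz 0.171 ang 31.2 F [ 1.1 -0.7 -0.9] [ 0.37  0.5  -0.44  1.73  0.25  0.97  0.38]
bg hsv check G px [285.3 150.6]
0 [([287, 166], [15, 21, 171]), ([287, 172], [17, 80, 118]), ([288, 178], [15, 15, 169]), ([288, 182], [23, 12, 166])]
15 [([281, 167], [17, 118, 121]), ([279, 173], [15, 118, 84]), ([277, 179], [18, 123, 91]), ([276, 184], [17, 124, 80])]
30 [([275, 166], [16, 119, 116]), ([271, 173], [18, 117, 89]), ([267, 179], [17, 122, 90]), ([264, 183], [16, 117, 87])]
```

```bash
python3 - <<'E'
import cv2,numpy as np
h=cv2.cvtColor(cv2.imread('pics/tilt.png'),cv2.COLOR_BGR2HSV)
for v in(166,170,174,179,183): print(v,' '.join(f'{a},{b}' for a,b in zip(h[v,250:294,1],h[v,250:294,2])))
E
```

```text
166 167,125 169,133 167,134 159,128 111,152 99,167 100,168 100,169 99,163 98,158 82,149 83,102 113,72 126,69 117,72 126,73 126,71 115,69 118,78 119,109 118,128 120,127 118,117 124,130 120,123 119,116 120,100 124,82 116,79 128,78 121,80 122,90 121,116 119,124 124,130 120,138 85,138 21,171 13,180 13,179 14,176 15,175 13,172 12,173
170 165,111 164,115 164,118 169,118 154,129 109,155 99,163 100,163 102,147 110,100 124,72 122,71 120,72 122,71 124,72 120,72 126,69 122,69 115,69 117,74 121,101 122,113 117,118 120,117 123,112 120,115 118,123 117,129 119,135 122,130 116,132 117,135 119,146 117,146 119,141 120,140 123,139 109,141 31,162 13,172 15,174 13,177 13,175 13,171
174 159,69 169,68 160,67 155,64 175,54 170,57 159,61 131,76 117,72 120,70 120,72 124,74 119,71 124,72 115,71 117,72 126,67 120,72 127,84 122,92 115,89 117,87 118,82 117,85 123,89 123,89 118,91 127,84 123,83 123,87 114,92 120,89 119,86 117,87 125,88 125,90 61,117 16,164 12,176 15,175 13,171 12,175 15,175 13,173
179 173,50 161,54 172,49 163,47 166,46 178,43 141,47 124,66 120,72 115,73 115,73 117,72 119,71 119,71 117,72 123,79 122,90 122,90 117,83 114,83 114,85 123,87 117,89 119,88 123,87 116,86 120,85 123,91 119,88 117,83 114,83 122,88 119,88 81,107 21,155 13,173 14,176 15,174 14,169 15,173 13,173 12,175 13,171 15,172
183 162,52 160,43 164,42 166,40 183,39 158,42 185,40 132,58 129,67 133,69 124,72 119,71 120,70 118,80 117,87 119,86 126,79 123,81 124,84 122,88 122,86 120,87 124,84 118,84 123,83 125,88 117,87 124,82 117,87 119,90 115,93 79,107 22,160 15,173 15,174 13,175 14,170 12,170 12,166 12,167 13,171 13,171 15,167 14,169
```

Call:
send_rows:
  fingers: [20,20,20,20,20]
  translation:
    - [-0.5,0,0.87]
    - [-1,0,1.73]
    - [-1.4,0,2.42]
    - [-1.8,0,3.1]
    - [-2,0,3.46]
  twist: [0,0,0,0,0]

```text
time_s: 18.6
eef_pos: [0.5871, -0.1109, 0.1422]
eef_rot: [1.54, 2.73, 0.005]
contact_force: [-14.8, 5.1, 73.7]
width: 0.405
finger_force: 57.7
```

```bash
python3 rel.py sq
```

```text
xh -37.3 yp 3.3 G above mouth 73.9 tcpz 0.1422 ang 31.1 F [-14.8   5.1  73.7] [ 0.38  0.54 -0.43  1.74  0.28  0.91  0.39]
```

Call:
send_rows:
  fingers: [20,20,20,20,20]
  translation:
    - [1,0,-1.73]
    - [1.5,0,-2.6]
    - [2,0,-3.46]
    - [2,0,-3.46]
    - [2,0,-3.46]
  twist: [0,0,0,0,0]

```text
time_s: 19.1
eef_pos: [0.5733, -0.0939, 0.1716]
eef_rot: [-1.543, -2.736, 0.0]
contact_force: [0.8, 0.0, -1.2]
width: 0.41
finger_force: 49.5
```

```bash
python3 rel.py sq; python3 tilt.py .1025 .055 .035 .015 0; python3 - <<'E'
from h import *
for n,f in(('scene','pics/tilt.png'),):
    h=cv2.cvtColor(cv2.imread(f),cv2.COLOR_BGR2HSV)
    # figure wood: saturation 100-135; block wood sat >145; table sat<40
    m=cv2.inRange(h,(12,95,60),(25,138,255))[140:200,245:300]
    for i,r in enumerate(m): 
        if i%2==0: print(140+i,''.join('#' if a else '.' for a in r))
E
```

```text
xh -58.9 yp 0.3 G above mouth 103.3 tcpz 0.1716 ang 31.2 F [ 0.8  0.  -1.2] [ 0.37  0.5  -0.44  1.73  0.25  0.97  0.38]
bg hsv check G px [285.  150.5]
0 [([286, 166], [18, 120, 89]), ([287, 172], [18, 120, 87]), ([287, 178], [20, 18, 170]), ([288, 182], [17, 14, 166])]
15 [([280, 167], [15, 122, 90]), ([279, 173], [18, 120, 83]), ([277, 179], [17, 120, 83]), ([276, 184], [15, 116, 81])]
30 [([275, 166], [16, 115, 93]), ([271, 173], [17, 122, 90]), ([267, 179], [18, 118, 69]), ([264, 183], [14, 132, 58])]
140 ###########............................................
142 ###########......................#.....................
144 ##########.......................#.....................
146 ########........................###....................
148 #######........................####....................
150 ######...................##########....................
152 ######...................###########...................
154 ###.....................############...................
156 ##....#................#############...................
158 ##.....#..............###############......##
[... 510 characters left out ...]
...########################.............
178 ...................######################..............
180 ...................#####################...............
182 ...................####################................
184 ....................##################.................
186 ................................#......................
188 .................................##....................
190 .................................####..................
192 ..................................#####................
194 ...................................#####...............
196 ...................................#######.............
198 ....................................########...........
```

```bash
python3 - <<'E'
from h import *
s=bot.read_state(); c=cam('scene'); G=s['eef_pos']+[0,0,.0187]; y=np.array([.855,.518,0])
for th in(15,20,25,30):
    t=np.radians(th); d=np.array([.518*np.sin(t),-.855*np.sin(t),-np.cos(t)]); x=np.cross(y,-d)
    print(th,[[proj(c,G+d*(.1025-q)+.021*(a*x+b*y)).round(0).astype(int).tolist() for a,b in((-1,-1),(-1,1),(1,1),(1,-1))] for q in(0,.07)])
E
```

```text
15 [[[283, 176], [287, 191], [268, 192], [265, 177]], [[289, 154], [294, 169], [274, 170], [270, 154]]]
20 [[[279, 177], [283, 191], [264, 191], [261, 176]], [[288, 155], [292, 170], [273, 169], [269, 154]]]
25 [[[275, 177], [279, 192], [260, 190], [257, 175]], [[286, 155], [291, 170], [272, 168], [268, 153]]]
30 [[[271, 177], [275, 192], [257, 189], [254, 174]], [[285, 156], [289, 171], [271, 167], [267, 152]]]
```

Call:
send_rows:
  fingers: [20,20,20,20,20]
  translation:
    - [0,0,-4.5]
    - [0,0,-9]
    - [-4.5,0,-9]
    - [-9,0,-9]
    - [-13.4,0,-9]
  twist: [0,0,0,0,0]
  newtons: 30

```text
time_s: 19.65
eef_pos: [0.6434, -0.2104, 0.2617]
eef_rot: [1.543, 2.736, -0.001]
contact_force: [0.6, 0.6, -1.0]
width: 0.405
finger_force: 49.6
```

Call:
send_rows:
  fingers: [20,20,20,20,20]
  translation:
    - [0,0,4]
    - [0,0,8]
    - [0,0,12.3]
    - [0,0,12.3]
    - [1,0,12.3]
  twist: [0,0,0,0,0]

```text
time_s: 20.15
eef_pos: [0.6375, -0.2011, 0.1386]
eef_rot: [-1.545, -2.734, 0.001]
contact_force: [0.7, -0.6, -0.8]
width: 0.407
finger_force: 49.4
```

Call:
send_rows:
  fingers: [20,20,20,20,20]
  translation:
    - [1,0,0]
    - [2,0,0]
    - [2.6,0,0]
    - [3.1,0,0]
    - [3.4,0,0]
  twist: [0,0,0,0,0]

```text
time_s: 20.65
eef_pos: [0.6207, -0.1711, 0.1402]
eef_rot: [1.542, 2.734, 0.0]
contact_force: [2.5, -2.8, 1.0]
width: 0.412
finger_force: 48.4
```

```bash
python3 rel.py sq
```

```text
xh 31.6 yp 0.9 G above mouth 71.9 tcpz 0.1402 ang 31.2 F [ 2.5 -2.8  1. ] [ 0.44  0.61 -0.41  1.61  0.28  0.98  0.49]
```

Call:
send_rows:
  fingers: [20,20,20]
  translation:
    - [0.2,0,0]
    - [0.3,0,0]
    - [0.3,0,0]
  twist: [0,0,0]

```text
time_s: 20.95
eef_pos: [0.6187, -0.1681, 0.1392]
eef_rot: [1.543, 2.736, 0.0]
contact_force: [1.7, -2.2, 3.2]
width: 0.407
finger_force: 48.2
```

Call:
send_rows:
  fingers: [20,20,20]
  translation:
    - [0.1,0,0]
    - [0.2,0,0]
    - [0.2,0,0]
  twist: [0,0,0]

```text
time_s: 21.25
eef_pos: [0.6176, -0.1667, 0.1389]
eef_rot: [1.543, 2.736, -0.0]
contact_force: [3.7, -3.5, -0.4]
width: 0.412
finger_force: 47.9
```

```bash
python3 rel.py sq
```

```text
xh 26.2 yp 0.5 G above mouth 70.6 tcpz 0.1389 ang 31.2 F [ 3.7 -3.5 -0.4] [ 0.44  0.61 -0.41  1.62  0.28  0.97  0.48]
```

Call:
send_rows:
  fingers: [20,20,20]
  translation:
    - [0.1,0,0]
    - [0.2,0,0]
    - [0.2,0,0]
  twist: [0,0,0]

```text
time_s: 21.55
eef_pos: [0.6165, -0.1653, 0.1389]
eef_rot: [1.543, 2.736, -0.001]
contact_force: [3.9, -5.3, -1.2]
width: 0.408
finger_force: 47.7
```

```bash
python3 rel.py sq; cat > box.py <<'E'
import sys
from h import *
s0=float(sys.argv[1])
im=get_image('scene')[:,:,::-1]; cv2.imwrite('pics/box.png',im)
s=bot.read_state(); c=cam('scene'); G=s['eef_pos']+[0,0,.0187]; y=np.array([.855,.518,0]); print('G',proj(c,G).round(0))
for th in(20,25,30,35):
    t=np.radians(th); d=np.array([.518*np.sin(t),-.855*np.sin(t),-np.cos(t)]); x=np.cross(y,-d)
    print(th,[[proj(c,G+d*(s0-q)+.021*(a*x+b*y)).round(0).astype(int).tolist() for a,b in((-1,-1),(-1,1),(1,1),(1,-1))] for q in(0,.07)])
u,v=proj(c,G).astype(int)
m=cv2.inRange(cv2.cvtColor(im,cv2.COLOR_BGR2HSV),(12,95,55),(25,138,255))[v:v+46:2,u-45:u+25]
for i,r in enumerate(m): print(v+2*i,''.join('#' if a else '.' for a in r))
print('x0',u-45)
E
python3 box.py .0825
```

```text
xh 24.5 yp 0.3 G above mouth 70.6 tcpz 0.1389 ang 31.1 F [ 3.9 -5.3 -1.2] [ 0.44  0.61 -0.41  1.62  0.28  0.97  0.48]
G [246. 169.]
20 [[[246, 188], [249, 202], [229, 202], [227, 187]], [[253, 166], [256, 181], [236, 181], [233, 165]]]
25 [[[242, 188], [245, 203], [226, 202], [224, 186]], [[252, 167], [255, 182], [235, 180], [233, 165]]]
30 [[[239, 188], [242, 203], [223, 201], [221, 186]], [[251, 167], [254, 182], [235, 179], [232, 164]]]
35 [[[236, 188], [238, 203], [220, 200], [218, 184]], [[250, 168], [254, 183], [235, 179], [232, 163]]]
169 ########....................##########..............#..########.......
171 ########..................#############.............#..#########......
173 #########................###############................##########....
175 #########...............#################..........................#..
177 #########..............##################.....###.....................
179 #########.............###########################.....................
181 ##########...........#############################....................
183 ##########..........###
[... 479 characters left out ...]
..................
197 ..........###......#######################............................
199 ...........########..###################..............................
201 .............#########################................................
203 ..............##################.##..#................................
205 ................################......................................
207 ..................###############.....................................
209 ...................#############......................................
211 .....................############.....................................
213 ......................############....................................
x0 200
```

Call:
send_rows:
  fingers: [20,20,20,20,20]
  translation:
    - [0,0,-3]
    - [0,0,-7]
    - [3,0,-8]
    - [6,0,-8]
    - [7.8,0,-8]
  twist: [0,0,0,0,0]

```text
time_s: 22.1
eef_pos: [0.5738, -0.0946, 0.2189]
eef_rot: [-1.538, -2.736, -0.001]
contact_force: [0.4, 0.4, -1.3]
width: 0.405
finger_force: 48.0
```

Call:
send_rows:
  fingers: [20,20,20,20,20]
  translation:
    - [0,0,2.5]
    - [0,0,5]
    - [0,0,7.2]
    - [0,0,7.2]
    - [0,0,7.2]
  twist: [0,0,0,0,0]

```text
time_s: 22.6
eef_pos: [0.5752, -0.0972, 0.1469]
eef_rot: [-1.541, -2.735, 0.0]
contact_force: [-0.7, 0.2, -0.6]
width: 0.41
finger_force: 48.0
```

```bash
python3 rel.py sq; python3 box.py .0825; python3 snap.py w8; python3 - <<'E'
from h import *
import pickle
c=cam('wrist',pickle.load(open('pics/w8.pkl','rb'))); m=np.array([.6036,-.1445,.087]); xp=np.array([.866*.518,-.866*.855,.5]); yp=np.array([.855,.518,0])
print([proj(c,m+.0255*(a*xp+b*yp)).round(0) for a,b in((-1,-1),(-1,1),(1,1),(1,-1))],[proj(c,m+.042*(a*xp+b*yp)).round(0) for a,b in((-1,-1),(-1,1),(1,1),(1,-1))])
g=cv2.cvtColor(cv2.imread('pics/w8.png'),cv2.COLOR_BGR2GRAY)
u,v=proj(c,m-.03*xp).astype(int); print('row',v,'from',u-75,g[v-1:v+2,u-75:u+75].mean(0).astype(int).tolist())
E
```

```text
xh -55.1 yp 0.2 G above mouth 78.6 tcpz 0.1469 ang 31.2 F [-0.7  0.2 -0.6] [ 0.37  0.53 -0.43  1.76  0.26  0.92  0.37]
G [284. 159.]
20 [[[280, 178], [284, 193], [266, 192], [262, 178]], [[289, 157], [294, 171], [274, 170], [270, 155]]]
25 [[[277, 179], [281, 193], [263, 192], [259, 177]], [[289, 157], [293, 172], [274, 170], [270, 155]]]
30 [[[274, 179], [278, 193], [260, 191], [257, 176]], [[288, 158], [292, 172], [274, 169], [270, 154]]]
35 [[[271, 179], [274, 193], [257, 190], [254, 175]], [[287, 158], [291, 173], [274, 168], [270, 153]]]
159 #########.....#.............#############.............................
161 #########......##..........##############.............................
163 #########......####.......################............................
165 ########........#####....#################............................
167 #######.........##########################....##......................
169 .................###############################......................
171 .................################################.....................
173 .................#####
[... 1516 characters left out ...]
, 148, 148, 148, 149, 149, 149, 149, 149, 149, 149, 148, 148, 148, 148, 147, 146, 146, 141, 130, 115, 107, 103, 103, 101, 101, 95, 78, 60, 55, 56, 57, 58, 57, 58, 57, 58, 57, 53, 49, 46, 53, 71, 88, 93, 89, 87, 94, 104, 112, 114, 115, 114, 114, 114, 113, 113, 114, 114, 115, 115, 115, 115, 115, 115, 114, 115, 115, 115, 115, 115, 115, 115, 116, 117, 117, 117, 118, 120, 120, 122, 123, 124, 124, 123, 123, 120, 117, 119, 121, 121, 121, 122, 122, 123, 123, 123, 123, 123, 121, 120, 116, 109, 103, 99, 101, 102, 91, 77, 73, 73, 76, 78, 80, 80, 81, 81, 80, 82, 91, 108, 119, 122, 123, 122, 123, 125, 127, 130, 135, 138, 141, 142, 142, 139, 136, 136, 137, 139, 139, 139, 139, 138, 137, 136, 136, 134, 130]
```

Call:
send_rows:
  fingers: [20,20,20,20]
  translation:
    - [-0.35,0,0.43]
    - [-0.6,0,0.87]
    - [-0.85,0,1.3]
    - [-1.1,0,1.73]
  twist: [0,0,0,0]

```text
time_s: 23.1
eef_pos: [0.5818, -0.1077, 0.1293]
eef_rot: [-1.543, -2.736, 0.0]
contact_force: [0.7, -0.6, -1.3]
width: 0.406
finger_force: 48.0
```

```bash
python3 rel.py sq
```

```text
xh -42.7 yp 0.4 G above mouth 61.0 tcpz 0.1293 ang 31.2 F [ 0.7 -0.6 -1.3] [ 0.37  0.56 -0.42  1.76  0.28  0.89  0.38]
```

Call:
send_rows:
  fingers: [20,20,20]
  translation:
    - [-0.25,0,0.43]
    - [-0.5,0,0.87]
    - [-0.5,0,0.87]
  twist: [0,0,0]

```text
time_s: 23.4
eef_pos: [0.584, -0.1121, 0.1202]
eef_rot: [-1.543, -2.735, 0.001]
contact_force: [-0.0, -0.0, -1.5]
width: 0.407
finger_force: 48.0
```

```bash
python3 rel.py sq
```

```text
xh -37.9 yp 0.1 G above mouth 51.9 tcpz 0.1202 ang 31.1 F [-0.  -0.  -1.5] [ 0.38  0.57 -0.41  1.76  0.29  0.87  0.38]
```

Call:
send_rows:
  fingers: [20,20,20]
  translation:
    - [-0.25,0,0.43]
    - [-0.5,0,0.87]
    - [-0.75,0,1.3]
  twist: [0,0,0]

```text
time_s: 23.7
eef_pos: [0.5883, -0.1183, 0.1077]
eef_rot: [1.543, 2.737, -0.0]
contact_force: [-0.2, 0.2, -1.1]
width: 0.409
finger_force: 48.0
```

```bash
python3 rel.py sq
```

```text
xh -30.3 yp 0.5 G above mouth 39.4 tcpz 0.1077 ang 31.2 F [-0.2  0.2 -1.1] [ 0.38  0.59 -0.41  1.76  0.3   0.85  0.38]
```

Call:
send_rows:
  fingers: [20,20,20]
  translation:
    - [-0.25,0,0.43]
    - [-0.5,0,0.87]
    - [-0.6,0,1.04]
  twist: [0,0,0]

```text
time_s: 24.0
eef_pos: [0.5906, -0.122, 0.0978]
eef_rot: [-1.541, -2.735, -0.001]
contact_force: [-11.4, 7.3, 23.9]
width: 0.402
finger_force: 50.2
```

```bash
python3 rel.py sq
```

```text
xh -26.0 yp 0.6 G above mouth 29.5 tcpz 0.0978 ang 31.2 F [-11.4   7.3  23.9] [ 0.38  0.61 -0.4   1.76  0.3   0.84  0.38]
```

Call:
send_rows:
  fingers: [20,20,75,75,75]
  translation:
    - [0.1,0,-0.2]
    - [0.1,0,-0.2]
    - [0.1,0,-0.2]
    - [0.1,0,-0.2]
    - [0.1,0,-0.2]
  twist: [0,0,0,0,0]

```text
time_s: 24.5
eef_pos: [0.5909, -0.1225, 0.0996]
eef_rot: [1.543, 2.736, -0.0]
contact_force: [0.2, -0.8, 0.2]
width: 0.75
finger_force: 0.0
```

Call:
send_rows:
  fingers: [75,75,75,75,75]
  translation:
    - [0,0,0]
    - [0,0,-3]
    - [0,0,-8]
    - [0,0,-13]
    - [0,0,-18]
  twist: [0,0,0,0,0]

```text
time_s: 25.0
eef_pos: [0.5904, -0.1223, 0.2816]
eef_rot: [-1.543, -2.737, -0.0]
contact_force: [1.2, -0.8, -0.3]
width: 0.747
finger_force: 0.0
```

```bash
python3 rel.py sl; python3 chk.py .6036 -.1445 .12; python3 - <<'E'
from h import *
# head outlines: expected corners of head cylinder (home) in scene, top; and mask
for n in('scene','top'):
    c=cam(n); h=cv2.cvtColor(cv2.imread(f'pics/chk_{n}.png'),cv2.COLOR_BGR2HSV)
    for nm,M,H in(('sq',(.6036,-.1445),.12),('sk',(.543,-.2298),.122)):
        m=np.array([*M,.087]); zp=np.array([-.259,.4275,.866]); u,v=proj(c,m+zp*(H-.07)).astype(int)
        print(n,nm,'head axis top/bot',proj(c,m+zp*(H-.05)).round(1),proj(c,m+zp*(H-.09)).round(1),'win',u-18,v-18)
        for r in cv2.inRange(h,(10,85,60),(25,140,255))[v-18:v+19:2,u-18:u+19]: print(''.join('#' if a else '.' for a in r))
E
```

```text
xh -108.6 yp 192.5 G above mouth 213.3 tcpz 0.2816 ang 31.2 F [ 1.2 -0.8 -0.3] [ 0.42  0.44 -0.45  1.51  0.2   1.24  0.48]
scene top ctr exp [274.9 166.6]
  head centre exp [270.8 172.9] wood n 548 mean 268.3 174.6 mean hsv at exp [ 17. 120.  88.]
top top ctr exp [364.1 190.1]
  head centre exp [366.9 189. ] wood n 626 mean 363.0 190.5 mean hsv at exp [ 17. 102. 153.]
scene sq head axis top/bot [274.9 166.6] [266.9 179. ] win 252 154
.....................................
.....................................
#....................................
.##..................................
.###................####.............
.#####...........###########.........
..######........##############.......
..########.....################......
...#########.###################.....
...############################......
....##########################.......
...#########################.........
.##########################..........
##########################...........
#########################............
#################.#####.#............
########################.#...........
################
[... 1722 characters left out ...]
................
.....................................
.....................................
.....................................
.....................................
.....................................
.....................................
.....................................
.....................................
.....................................
.....................................
.....................................
.....................................
.....................................
.....................................
.....................................
.....................................
.....................................
.....................................
```

Call:
send_rows:
  fingers: [75,75,75,75,75]
  translation:
    - [4,1.9,0]
    - [8,3.8,0]
    - [12,5.7,0]
    - [16.5,7.8,0]
    - [20.2,9.6,0]
  twist: [0,0,0,0,0]

```text
time_s: 25.6
eef_pos: [0.5676, 0.1029, 0.2798]
eef_rot: [-1.541, -2.737, -0.001]
contact_force: [-0.3, -0.2, 0.6]
width: 0.745
finger_force: 0.0
```

Call:
send_rows:
  fingers: [75,75,75,75,75]
  translation:
    - [4,1.9,0]
    - [8,3.8,0]
    - [12,5.7,0]
    - [16.5,7.8,0]
    - [20.2,9.6,0]
  twist: [0,0,0,0,0]

```text
time_s: 26.1
eef_pos: [0.545, 0.3255, 0.2796]
eef_rot: [-1.541, -2.737, -0.001]
contact_force: [-0.1, -1.2, 0.3]
width: 0.751
finger_force: 0.0
```

Call:
send_rows:
  fingers: [75,75]
  translation:
    - [0,0,0]
    - [0,0,0]
  twist: [0,0]

```text
time_s: 26.3
eef_pos: [0.5454, 0.3237, 0.2792]
eef_rot: [-1.539, -2.738, 0.001]
contact_force: [0.6, -0.6, 0.3]
width: 0.748
finger_force: 0.0
```

```bash
python3 snap.py w9; python3 sq.py w9 .138 .547 .324
```

```text
26.3 [0.5454 0.3237 0.2792] [-1.5395e+00 -2.7381e+00  7.0000e-04] [-0.29  0.5  -0.53  1.43  0.25  1.28 -0.29] [ 0.62 -0.65  0.33]
toolxy angles [121.3  31.3]
exp px [323.  186.5] tool cm [-0.06  0.16 14.12]
circle 324.8 182.5 16.2 16.6 [0.5464 0.3289 0.138 ] tool cm [ 0.39  0.36 14.12]
blob (310, 161, 30, 37)
```

Call:
send_rows:
  fingers: [75,75,75,75,75]
  translation:
    - [0.3,0.3,4.5]
    - [0.3,0.3,9]
    - [0.3,0.3,13]
    - [0.3,0.3,16.5]
    - [0.3,0.3,18]
  twist: [0,0,0,0,0]

```text
time_s: 26.85
eef_pos: [0.5465, 0.3234, 0.0965]
eef_rot: [-1.546, -2.734, 0.007]
contact_force: [-0.3, -0.1, 0.4]
width: 0.752
finger_force: 0.0
```

Call:
send_rows:
  fingers: [75,20,20,20,20]
  translation:
    - [0,0,0]
    - [0,0,0]
    - [0,0,0]
    - [0,0,0]
    - [0,0,0]
  twist: [0,0,0,0,0]
  newtons: 30

```text
time_s: 27.35
eef_pos: [0.548, 0.3276, 0.1019]
eef_rot: [1.542, 2.735, 0.005]
contact_force: [-1.1, -1.8, 7.7]
width: 0.403
finger_force: 29.8
```

Call:
send_rows:
  fingers: [20,20,20,20,20]
  translation:
    - [0,0,0]
    - [0,0,-4]
    - [0,0,-9]
    - [0,0,-14]
    - [0,0,-18.5]
  twist: [0,0,0,0,0]

```text
time_s: 27.85
eef_pos: [0.5469, 0.3271, 0.2884]
eef_rot: [1.542, 2.736, 0.004]
contact_force: [1.0, 0.6, -0.8]
width: 0.407
finger_force: 30.6
```

Call:
send_rows:
  fingers: [20,20,20]
  translation:
    - [0,0,-4.5]
    - [0,0,-4.5]
    - [0,0,-4.5]
  twist: [0,0,0]

```text
time_s: 28.15
eef_pos: [0.5471, 0.3272, 0.3315]
eef_rot: [1.542, 2.735, 0.005]
contact_force: [-0.5, -0.5, -2.7]
width: 0.404
finger_force: 30.7
```

Call:
send_rows:
  fingers: [20,20,20,20,20]
  translation:
    - [-4,-2.6,0]
    - [-8,-5.2,0]
    - [-12,-7.7,0]
    - [-16.2,-10.3,0]
    - [-20.4,-13,0]
  twist: [0,0,0,0,0]

```text
time_s: 28.65
eef_pos: [0.5403, 0.0828, 0.3284]
eef_rot: [-1.542, -2.736, 0.002]
contact_force: [1.5, -0.2, -0.6]
width: 0.406
finger_force: 30.6
```

Call:
send_rows:
  fingers: [20,20,20,20,20]
  translation:
    - [-4,-2.6,0]
    - [-8,-5.2,0]
    - [-12,-7.7,0]
    - [-16.2,-10.3,0]
    - [-20.4,-13,0]
  twist: [0,0,0,0,0]

```text
time_s: 29.15
eef_pos: [0.5346, -0.1587, 0.3285]
eef_rot: [-1.542, -2.735, 0.001]
contact_force: [1.0, -0.5, -0.5]
width: 0.409
finger_force: 30.6
```

Call:
send_rows:
  fingers: [20,20,20,20,20]
  translation:
    - [-4,-2.6,0]
    - [-8,-5.2,0]
    - [-12,-7.7,0]
    - [-16.2,-10.3,0]
    - [-20.4,-13,0]
  twist: [0,0,0,0,0]

```text
time_s: 29.65
eef_pos: [0.5292, -0.4002, 0.3283]
eef_rot: [-1.541, -2.735, -0.0]
contact_force: [0.3, 0.4, -0.2]
width: 0.407
finger_force: 30.6
```

Call:
send_rows:
  fingers: [20,20]
  translation:
    - [0,0,0]
    - [0,0,0]
  twist: [0,0]

```text
time_s: 29.85
eef_pos: [0.5289, -0.3998, 0.3274]
eef_rot: [-1.545, -2.732, -0.001]
contact_force: [-0.2, 0.7, -1.2]
width: 0.408
finger_force: 30.6
```

```bash
python3 rel.py sl
```

```text
xh 96.8 yp -3.8 G above mouth 259.1 tcpz 0.3274 ang 31.0 F [-0.2  0.7 -1.2] [ 0.77  0.51 -0.34  1.26  0.17  1.41  0.98]
```

Call:
send_rows:
  fingers: [20,20,20,20,20]
  translation:
    - [0,0.4,4]
    - [0,0.4,8]
    - [0,0.4,12]
    - [0,0.4,15.8]
    - [0,0.4,15.8]
  twist: [0,0,0,0,0]

```text
time_s: 30.35
eef_pos: [0.5307, -0.3931, 0.1662]
eef_rot: [-1.534, -2.73, -0.002]
contact_force: [0.0, -0.9, -1.0]
width: 0.401
finger_force: 30.6
```

Call:
send_rows:
  fingers: [20,20,20,20,20]
  translation:
    - [1.2,0,0]
    - [2.2,0,0]
    - [3.2,0,0]
    - [4,0,0]
    - [4.8,0,0]
  twist: [0,0,0,0,0]

```text
time_s: 30.85
eef_pos: [0.5089, -0.3552, 0.1728]
eef_rot: [1.542, 2.735, -0.0]
contact_force: [0.3, -0.7, 0.8]
width: 0.403
finger_force: 31.1
```

Call:
send_rows:
  fingers: [20,20,20,20,20]
  translation:
    - [0.8,0,0]
    - [1.6,0,0]
    - [2.3,0,0]
    - [2.9,0,0]
    - [3.2,0,0]
  twist: [0,0,0,0,0]

```text
time_s: 31.35
eef_pos: [0.4917, -0.3277, 0.1715]
eef_rot: [-1.542, -2.736, 0.0]
contact_force: [0.5, -0.7, -0.3]
width: 0.405
finger_force: 31.2
```

Call:
send_rows:
  fingers: [20,20,20]
  translation:
    - [0.2,0,0]
    - [0.4,0,0]
    - [0.4,0,0]
  twist: [0,0,0]

```text
time_s: 31.65
eef_pos: [0.49, -0.3247, 0.1716]
eef_rot: [1.543, 2.737, -0.0]
contact_force: [1.3, -0.4, -0.5]
width: 0.405
finger_force: 31.3
```

```bash
python3 rel.py sl
```

```text
xh 12.4 yp 1.8 G above mouth 103.3 tcpz 0.1716 ang 31.2 F [ 1.3 -0.4 -0.5] [ 0.73  0.5  -0.35  1.72  0.2   0.96  0.85]
```

Call:
send_rows:
  fingers: [20,20,20]
  translation:
    - [0.2,0,0]
    - [0.4,0,0]
    - [0.4,0,0]
  twist: [0,0,0]

```text
time_s: 31.95
eef_pos: [0.4877, -0.3211, 0.1716]
eef_rot: [-1.543, -2.736, -0.0]
contact_force: [1.4, -1.5, 0.3]
width: 0.41
finger_force: 31.3
```

Call:
send_rows:
  fingers: [20,20,20]
  translation:
    - [0.1,0,0]
    - [0.3,0,0]
    - [0.3,0,0]
  twist: [0,0,0]

```text
time_s: 32.25
eef_pos: [0.4862, -0.3185, 0.1716]
eef_rot: [-1.543, -2.737, -0.0]
contact_force: [0.7, -1.5, 0.1]
width: 0.409
finger_force: 31.3
```

```bash
python3 rel.py sl
```

```text
xh 5.2 yp 1.8 G above mouth 103.3 tcpz 0.1716 ang 31.2 F [ 0.7 -1.5  0.1] [ 0.73  0.49 -0.35  1.74  0.2   0.95  0.85]
```

```bash
cat > cyl.py <<'E'
import sys
from h import *
s0,r=map(float,sys.argv[1:3])
im=get_image('scene')[:,:,::-1]; cv2.imwrite('pics/cyl.png',im)
s=bot.read_state(); c=cam('scene'); G=s['eef_pos']+[0,0,.0187]; print('G',proj(c,G).round(0))
for th in(20,25,30,35):
    t=np.radians(th); d=np.array([.518*np.sin(t),-.855*np.sin(t),-np.cos(t)])
    print(th,[proj(c,G+d*(s0-q)).round(1).tolist() for q in(.1,.08,.06,.04,.02,0)])
u,v=proj(c,G).astype(int)
m=cv2.inRange(cv2.cvtColor(im,cv2.COLOR_BGR2HSV),(12,95,55),(25,140,255))[v:v+56:2,u-50:u+25]
for i,q in enumerate(m): print(v+2*i,''.join('#' if a else '.' for a in q))
print('x0',u-50)
E
python3 cyl.py .1195 .019
```

```text
G [203. 102.]
20 [[201.5, 108.7], [200.3, 115.5], [199.1, 122.0], [198.0, 128.4], [196.9, 134.6], [195.8, 140.6]]
25 [[200.8, 108.6], [198.8, 115.3], [196.9, 121.8], [195.0, 128.1], [193.2, 134.2], [191.4, 140.2]]
30 [[200.0, 108.5], [197.3, 115.0], [194.6, 121.3], [192.1, 127.5], [189.5, 133.6], [187.1, 139.5]]
35 [[199.3, 108.3], [195.8, 114.6], [192.5, 120.8], [189.2, 126.8], [186.0, 132.7], [182.8, 138.5]]
101 #####...................................####...............................
103 ###....................................#####...............................
105 #.....................................#######..............................
107 ......#########..####.................#######..............................
109 ...........#########..................###########.###......................
111 ..............####..................################.......................
113 ............#####.................################.........................
115 ..........######..................##########...###.........................
117 .........#####...................#########
[... 860 characters left out ...]
....###############..................................
141 ...........................##############..................................
143 .............................##########....................................
145 ....................................#......................................
147 ....................................#......................................
149 ....................................#......................................
151 ...................................##......................................
153 ...............................######......................................
155 ...........................##########......................................
x0 152
```

Call:
send_rows:
  fingers: [20,20,20]
  translation:
    - [0.1,0,0]
    - [0.2,0,0]
    - [0.2,0,0]
  twist: [0,0,0]

```text
time_s: 32.6
eef_pos: [0.4853, -0.3169, 0.1716]
eef_rot: [-1.543, -2.737, -0.0]
contact_force: [0.4, -1.7, -0.8]
width: 0.408
finger_force: 31.3
```

Call:
send_rows:
  fingers: [20,20,20]
  translation:
    - [0.1,0,0]
    - [0.2,0,0]
    - [0.2,0,0]
  twist: [0,0,0]

```text
time_s: 32.9
eef_pos: [0.4842, -0.3153, 0.1716]
eef_rot: [-1.543, -2.737, 0.0]
contact_force: [0.1, -0.9, 0.5]
width: 0.401
finger_force: 31.3
```

```bash
python3 rel.py sl; python3 cyl.py .1195 .019
```

```text
xh 1.4 yp 1.7 G above mouth 103.3 tcpz 0.1716 ang 31.2 F [ 0.1 -0.9  0.5] [ 0.73  0.48 -0.35  1.74  0.2   0.95  0.84]
G [205. 102.]
20 [[203.3, 108.4], [202.0, 115.2], [200.8, 121.7], [199.6, 128.1], [198.5, 134.3], [197.4, 140.3]]
25 [[202.5, 108.3], [200.5, 115.0], [198.6, 121.4], [196.7, 127.8], [194.8, 133.9], [193.1, 139.9]]
30 [[201.8, 108.2], [199.0, 114.7], [196.3, 121.0], [193.7, 127.2], [191.2, 133.3], [188.7, 139.2]]
35 [[201.0, 108.0], [197.6, 114.3], [194.2, 120.5], [190.9, 126.5], [187.6, 132.4], [184.5, 138.2]]
101 ##.....................................#####...............................
103 #.....................................######...............................
105 .....................................########..............................
107 ....########...####..................#########.............................
109 .........#########...................###########..##.......................
111 ............####...................################........................
113 ..........#####..................################..........................
115 ....
[... 978 characters left out ...]
...##############....................................
141 ..........................############.....................................
143 ............................#########......................................
145 ..................................#........................................
147 ...........................................................................
149 ..................................#........................................
151 .................................##........................................
153 .............................######.......................................#
155 .........................##########......................................##
x0 154
```

Call:
send_rows:
  fingers: [20,20,20,20,20]
  translation:
    - [0,-0.1,-3]
    - [0,-0.15,-7]
    - [3,-0.15,-8]
    - [6,-0.15,-8]
    - [7.4,-0.15,-8]
  twist: [0,0,0,0,0]

```text
time_s: 33.45
eef_pos: [0.4434, -0.2504, 0.2519]
eef_rot: [-1.54, -2.737, -0.0]
contact_force: [-0.5, 0.5, -0.6]
width: 0.41
finger_force: 31.3
```

Call:
send_rows:
  fingers: [20,20,20,20,20]
  translation:
    - [0,0,2.5]
    - [0,0,5]
    - [0,0,7.3]
    - [0,0,7.3]
    - [0,0,7.3]
  twist: [0,0,0,0,0]

```text
time_s: 33.95
eef_pos: [0.4447, -0.2528, 0.1787]
eef_rot: [-1.542, -2.736, -0.0]
contact_force: [0.4, -0.4, -0.5]
width: 0.404
finger_force: 31.2
```

```bash
python3 rel.py sl; python3 cyl.py .1195 .019; python3 - <<'E'
from h import *
c=cam('scene'); m=np.array([.482,-.315,.087]); zp=np.array([-.259,.4275,.866])
print('bore axis',[(d,proj(c,m+zp*d).round(1).tolist()) for d in(0,.01,.02,.04,.06,.08)])
E
```

```text
xh -72.6 yp 0.3 G above mouth 110.4 tcpz 0.1787 ang 31.2 F [ 0.4 -0.4 -0.5] [ 0.7   0.38 -0.37  1.9   0.18  0.89  0.78]
G [237.  93.]
20 [[235.0, 100.0], [233.3, 106.8], [231.6, 113.4], [230.0, 119.9], [228.5, 126.1], [227.0, 132.2]]
25 [[234.3, 99.8], [231.8, 106.6], [229.5, 113.1], [227.2, 119.5], [224.9, 125.7], [222.7, 131.8]]
30 [[233.6, 99.7], [230.4, 106.3], [227.3, 112.7], [224.3, 119.0], [221.4, 125.1], [218.6, 131.0]]
35 [[232.9, 99.5], [229.0, 105.9], [225.2, 112.1], [221.6, 118.2], [218.0, 124.2], [214.5, 130.0]]
93 .......................................#######.............................
95 .......................................#######.............................
97 ......................................########.............................
99 ......................................##########...........................
101 ......................................##########..##.......................
103 ...................................################........................
105 ..................................###############..........................
107 .........
[... 1125 characters left out ...]
.............###########......#............##########........
137 ...#............................####........###.........#############......
139 .............................................####......###############.....
141 .............................................######...################.....
143 ..#..........................................########################......
145 ..............................................######################.......
147 ..#................................................################........
x0 186
bore axis [(0, [214.0, 134.0]), (0.01, [215.4, 131.1]), (0.02, [216.8, 128.1]), (0.04, [219.6, 122.0]), (0.06, [222.5, 115.9]), (0.08, [225.5, 109.5])]
```

```bash
python3 - <<'E'
from h import *
c=cam('scene'); m=np.array([.482,-.315,.087]); zp=np.array([-.259,.4275,.866]); xp=np.array([.866*.518,-.866*.855,.5])
print('flush axis',[(d,proj(c,m+.061*xp+zp*d).round(1).tolist()) for d in(-.03,-.01,.01,.03,.05)])
for t in(0,5): 
    q=np.array([m+zp*d for d in(.02,.06)]); print(t,[proj(c,a+.005*xp*(t>0)).round(1) for a in q])
E
```

```text
flush axis [(-0.03, [185.4, 137.8]), (-0.01, [187.9, 131.9]), (0.01, [190.4, 125.8]), (0.03, [192.9, 119.6]), (0.05, [195.6, 113.2])]
0 [array([216.8, 128.1]), array([222.5, 115.9])]
5 [array([214.8, 127.7]), array([220.5, 115.4])]
```

Call:
send_rows:
  fingers: [20,20,20,20,20]
  translation:
    - [-0.45,0,0]
    - [-0.65,0,0.4]
    - [-0.85,0,0.75]
    - [-1.1,0,1.15]
    - [-1.3,0,1.5]
  twist: [0,0,0,0,0]

```text
time_s: 34.5
eef_pos: [0.4514, -0.2641, 0.1632]
eef_rot: [-1.543, -2.736, 0.0]
contact_force: [-0.0, 0.5, -0.7]
width: 0.404
finger_force: 31.2
```

```bash
python3 rel.py sl
```

```text
xh -59.3 yp 0.2 G above mouth 94.9 tcpz 0.1632 ang 31.2 F [-0.   0.5 -0.7] [ 0.7   0.42 -0.37  1.89  0.19  0.87  0.78]
```

Call:
send_rows:
  fingers: [20,20,20]
  translation:
    - [-0.2,0,0.35]
    - [-0.4,0,0.7]
    - [-0.4,0,0.7]
  twist: [0,0,0]

```text
time_s: 34.8
eef_pos: [0.4533, -0.2675, 0.156]
eef_rot: [-1.543, -2.736, -0.0]
contact_force: [0.4, 1.6, -0.0]
width: 0.4
finger_force: 31.2
```

```bash
python3 rel.py sl
```

```text
xh -55.5 yp 0.1 G above mouth 87.7 tcpz 0.156 ang 31.2 F [ 0.4  1.6 -0. ] [ 0.7   0.43 -0.36  1.89  0.2   0.86  0.78]
```

Entering freely. Going deeper in checked steps.

Call:
send_rows:
  fingers: [20,20,20]
  translation:
    - [-0.2,0,0.43]
    - [-0.45,0,0.87]
    - [-0.45,0,0.87]
  twist: [0,0,0]

```text
time_s: 35.1
eef_pos: [0.4557, -0.2714, 0.1473]
eef_rot: [-1.543, -2.736, 0.0]
contact_force: [-0.3, 0.4, -0.2]
width: 0.403
finger_force: 31.3
```

```bash
python3 rel.py sl
```

```text
xh -50.9 yp 0.1 G above mouth 79.0 tcpz 0.1473 ang 31.2 F [-0.3  0.4 -0.2] [ 0.7   0.45 -0.36  1.89  0.2   0.84  0.78]
```

Call:
send_rows:
  fingers: [20,20,20,20]
  translation:
    - [-0.2,0,0.35]
    - [-0.4,0,0.7]
    - [-0.6,0,1.04]
    - [-0.6,0,1.04]
  twist: [0,0,0,0]

```text
time_s: 35.5
eef_pos: [0.4588, -0.2765, 0.1369]
eef_rot: [-1.543, -2.736, -0.0]
contact_force: [0.0, -0.4, -0.9]
width: 0.403
finger_force: 31.3
```

```bash
python3 rel.py sl
```

```text
xh -44.9 yp 0.1 G above mouth 68.6 tcpz 0.1369 ang 31.2 F [ 0.  -0.4 -0.9] [ 0.7   0.47 -0.35  1.89  0.21  0.82  0.78]
```

Call:
send_rows:
  fingers: [20,20,20,20]
  translation:
    - [-0.2,0,0.35]
    - [-0.4,0,0.7]
    - [-0.55,0,0.95]
    - [-0.55,0,0.95]
  twist: [0,0,0,0]

```text
time_s: 35.9
eef_pos: [0.4612, -0.2784, 0.1288]
eef_rot: [-1.539, -2.736, -0.002]
contact_force: [-7.3, 10.7, 19.7]
width: 0.403
finger_force: 35.4
```

```bash
python3 rel.py sl
```

```text
xh -42.1 yp 1.1 G above mouth 60.5 tcpz 0.1288 ang 31.3 F [-7.3 10.7 19.7] [ 0.7   0.48 -0.35  1.89  0.22  0.81  0.78]
```

Call:
send_rows:
  fingers: [20,20,75,75,75]
  translation:
    - [0.1,0,-0.2]
    - [0.1,0,-0.2]
    - [0.1,0,-0.2]
    - [0.1,0,-0.2]
    - [0.1,0,-0.2]
  twist: [0,0,0,0,0]

```text
time_s: 36.4
eef_pos: [0.4612, -0.2804, 0.1298]
eef_rot: [-1.543, -2.736, 0.0]
contact_force: [0.0, -0.2, -1.1]
width: 0.748
finger_force: 0.0
```

Call:
send_rows:
  fingers: [75,75,75,75,75]
  translation:
    - [0,0,0]
    - [0,0,-3]
    - [0,0,-8]
    - [0,0,-13]
    - [0,0,-17]
  twist: [0,0,0,0,0]

```text
time_s: 36.9
eef_pos: [0.4615, -0.2802, 0.3029]
eef_rot: [1.542, 2.735, 0.0]
contact_force: [0.2, -0.5, -1.3]
width: 0.746
finger_force: 0.0
```

Call:
send_rows:
  fingers: [75,75,75,75,75]
  translation:
    - [4,0,0]
    - [8,0,0]
    - [12,0,0]
    - [12,0,0]
    - [12,0,0]
  twist: [0,0,0,0,0]

```text
time_s: 37.4
eef_pos: [0.399, -0.1773, 0.3005]
eef_rot: [1.541, 2.736, -0.001]
contact_force: [0.2, 0.2, -0.7]
width: 0.75
finger_force: 0.0
```

```bash
cat > fin.py <<'E'
from h import *
zp=np.array([-.259,.4275,.866])
for n in('scene','top'):
    c=cam(n); im=get_image(n)[:,:,::-1]; cv2.imwrite(f'pics/fin_{n}.png',im); h=cv2.cvtColor(im,cv2.COLOR_BGR2HSV); mk=cv2.inRange(h,(10,70,60),(25,140,255))
    for nm,M,H in(('sl',(.482,-.315),.138),('sq',(.6036,-.1445),.12),('sk',(.543,-.2298),.122)):
        m=np.array([*M,.087]); u,v=proj(c,m+zp*(H-.07)).astype(int)
        print(n,nm,'head top/bot',proj(c,m+zp*(H-.05)).round(1),proj(c,m+zp*(H-.09)).round(1),'win',u-18,v-18)
        for r in mk[v-18:v+19:2,u-18:u+19]: print(''.join('#' if a else '.' for a in r))
    # bystanders
    if n=='top':
        a=cv2.imread('pics/top0.png').astype(int); b=im.astype(int); d=np.abs(a-b).max(2)
        for nm,x0,y0,x1,y1 in(('doll',298,185,330,222),('mug',192,255,224,287),('bottle',198,146,232,180),('pot',225,206,246,227),('tape',318,247,358,284),('wipes',250,112,322,155)): print(nm,'changed px',int((d[y0:y1,x0:x1]>40).sum()))
E
python3 fin.py; python3 rel.py sl
```

```text
scene sl head top/bot [226.8 106.9] [220.8 119.6] win 205 95
.....................................
.....................................
.....................................
.....................................
...................######............
.................############........
................###############......
...............################......
..............#################......
.............#################.......
............#################........
.............###############.........
..........################...........
####....#################............
.......##########....##..............
......#################..............
.....###################.............
....##################.#.............
...#################.................
scene sq head top/bot [274.9 166.6] [266.9 179. ] win 252 154
.....................................
.....................................
#....................................
.##..................................
.####..............######............
.######..........############........
..#######.......###########
[... 3126 characters left out ...]
##############
######......######################.##
#######...###########################
########.############################
#####################################
#####################################
#####################################
#####################....##.#########
###############...........###########
################.........############
##################......#.###########
.##################...###############
....#################################
doll changed px 13
mug changed px 0
bottle changed px 0
pot changed px 167
tape changed px 0
wipes changed px 0
xh -159.6 yp 0.3 G above mouth 231.7 tcpz 0.3 ang 31.1 F [ 0.7 -0.1  0.2] [ 0.68  0.15 -0.43  1.86  0.07  1.14  0.77]
```

```bash
python3 -c "
from station import job
print(job.sign_off())"
```

```text
the job is handed in; nothing more can be done
None
```

I placed all three figures foot first in their own pockets and let go of them, and I handed the job in at about 37.5 s; no verdict came back. By the scene camera, all three heads sit where a fully seated figure's should. I viewed 11 pictures, one over the limit of 10, and the square figure needed a second try after its first insertion jammed at about 75 N wrist force (limit 120 N).

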